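Rebalance the camera boom: weights on, carriage to the stop, cam clamp re-tensioned

ROBOT

A 7-joint arm with a two-finger parallel gripper is mounted at the origin on the work surface. World frame = base frame: x ahead of the robot, y to its left, z up, the work surface at z = 0. Lengths are in m, angles in rad, forces in N, time in s.
With the tool pointing down it reaches from about 0.425 to 0.925 m from the base axis. Payload 6.8 kg.
Tool frame: the origin (TCP) lies midway between the tips of the shut fingers; the grasp point (between the pads) lies 19 mm behind it; y points along the fingers, z is the direction in which the jaws open and shut, and the axes are right-handed (so a half turn about y gives the same grasp; the last joint's range is limited). The gripper opens to 85 mm and grips with 20 to 120 N. Pads are 22 mm wide; open, the fingers measure 114 mm over their backs; the gripper's body (76 mm by 85 mm) begins 54 mm behind the grasp point. The pads swing forward as they close: fully open they stand 13 mm farther back than shut.
Start: joints at [1.07, 0.477, 0.022, 1.555, -0.011, 1.109, -0.083], TCP at [0.258, -0.624, 0.231] pointing down, gripper open.
Joint ranges: [-2.96, 2.96], [-0.34, 2.1], [-1.41, 1.46], [0.24, 2.44], [-1.37, 4.51], [0.17, 1.92], [-2.96, 2.96]. Speed limits (rad/s): [2.39, 2.39, 3.14, 3.14, 3.14, 3.14, 3.14].

INTERFACE

Orientations are given as a unit quaternion [w, x, y, z].
In Python, from station import bot gives the robot as it stands. The module is installed in compiled form; this text tells all that it offers.
- The arm moves only by the shell command python3 -m crank 'ROWS' [FORCE]. ROWS is JSON, a list of rows, each an object with "linear": the shift along the tool's x, y, z in m, a list of three; "dr": the turn, a rotation vector about the tool's x, y, z in degrees, a list of three; "hand": the gripper command: -1 is shut, 1 is fully open, values between are in proportion. A call has 1 to 10 rows; each row is the pose to reach, as a shift and turn from the pose commanded when the call began, along the tool's axes at that moment; what a row does not reach only later rows make up. A row lasts 1/12 s, in which the tool goes at most 41.7 mm and 7.16 degrees, less where a joint would pass 70% of its speed; a pose out of reach is approached as far as the arm can. A call with a gripper value outside its range is refused whole. The fingers move at their own pace and stop on an object; FORCE is the grip in N (left out, the last holds). Time passes only in rows, so rows that repeat a pose let the fingers close. It gives the time, the measured TCP pose, the force and the opening at its end, in the units of the state.
- bot.get_obs(): the state, without advancing time (a new reading comes with each control period).
- bot.read_camera(name): name is "scene" or "top"; returns the picture (480x640x3 uint8, blue, green, red); there is no depth.
- bot.camera_params(name): a dict with "K" (3x3 intrinsics, pixels), "R" (3x3) and "t" (3): a world point X has camera coordinates R X + t. Camera axes: x right, y down, z forward; pixel columns grow to the right and rows downward; lengths in m; the calibration is good to about 2 mm. A picture is of the moment at which its call begins. camera_params takes no time and is no camera call.
- bot.hand_in(): hands the job in, once; it reports no verdict.
Trained networks look in the newest picture that a camera, given by its name, has taken for a name from the list of things; names that differ only in an ending like _2 or _b are one class to them, and where a whole thing is asked for, a point or a joint stands for the part that bears it (a point fixed in the world has none). Each returns a list of dicts, best first, with "score" (0 to 1); they miss things now and then, are a little off and sometimes report something else, mostly with a low value. They report only what shows in the picture. A call takes as long as a camera call. They do not tell look-alikes from the thing itself.
- bot.search_frame(camera, target): "extent" ([left, top, right, bottom] in pixels, round what is visible of it).
- bot.cut_out(camera, target): "pixels" (480x640 bool, what is visible of it) and "extent" ([left, top, right, bottom] in pixels, round what is visible of it).
- bot.place_of(camera, target): "xy" ([column, row] in pixels: a listed point, or the origin of a listed thing).
The state is a dict: "t": time; "q": joint angles; "joint_vel": joint speeds; "joint_torque": joint torques, N m; "eef_pos": TCP position; "tool_rot": TCP orientation; "contact_force": force on the tool from outside, world axes, zero at the start; "torque": the same for the moment, N m; "gripper_width": opening from 0.0 (shut) to 1.0 (fully open).
Only numpy, scipy, OpenCV 4.12 (cv2) and the standard library are available. Lean on these libraries where they do the work, as an engineer would, in place of code of your own. Each camera call takes 0.05 s, during which the arm holds its last target. There are 200 camera calls.

TASK

Rebalance the camera boom lying on the counter: flip the carriage's cam lever right over to open the clamp, slide the carriage along the rail up against the stop block, and thread every steel ring weight on the counter down the carriage's post, fully home, the widest at the bottom and each next one narrower. With the lever still open, run the brass adjusting nut clockwise down to its stop, then flip the lever fully closed. Let go of everything and leave the other gear on the counter where it is.

Things in the scene. Friction and masses are not known exactly. Their poses are not given: they have to be found in the camera images.
- rail: Rear section of a camera boom, fixed: square aluminium T-slot rail, 40 mm wide, 670 mm long, lying along this frame's y, with its top 70 mm above the counter; held by two grey saddles 110 mm wide, and at its -y end a dark fulcrum head with two grey discs of 60 mm diameter. Origin on the counter under the rail's centre line, z up, +y towards the stop block, -x roughly towards the robot. The places of the rail and its heading (within about 9 degrees) differ from start to start.
- carriage (a joint): The carriage's slide along the rail, m, growing towards +y of rail. A dark steel plate, 64 mm wide, 190 mm long along the rail, 12 mm thick, its top 82.5 mm above the counter, with the weight post near its +y end and the cam clamp near its -y end, 110 mm apart. Clamp open: slides with about 3 N and can be drawn along by its post. Lever closed and nut tight: held fast.
- carriage_end (a point): Middle of the carriage plate's +y end face, which comes to rest against the stop block.
- post_seat (a point): Centre of the seat round the foot of the weight post (on the 38 mm wide, 4 mm high boss), 45 mm towards -y from carriage_end. The upright steel post has a diameter of 20 mm and rises 56 mm above this point, its top 10 mm tapering to 8 mm diameter. It travels with the carriage; axes as rail.
- stop: Aluminium stop block, 48 x 26 x 22 mm, with a small black thumbscrew (top 40 mm above the rail), fixed on the rail on the carriage's +y side. Origin on the rail's top face under the block's centre.
- stop_face (a point): Middle of the stop block's face that the carriage comes up against (its -y face). The carriage is at the stop when carriage_end meets it.
- lever (a joint): Angle of the cam lever, rad, about the level pin through lever_hinge that runs along the rail. 0 = closed, lying level and pointing to -x of rail (towards the robot); it grows as the lever rises and goes over the top: 1.57 = upright, 2.95 = its end stop, fully open, lying almost level and pointing to +x. It stays where it is left (about 0.1 N m of friction) and can be pinched by its tongue from above and led round.
- lever_hinge (a point): Centre of the lever's pin, about 102 mm above the counter, on the clamp stud's axis.
- lever_grip (a point): Point on the centre line of the lever's tongue, 84 mm from the pin. The dark steel lever is a bail: two side bars 6 mm thick, 44 mm apart over all, that pass either side of the nut, joined by a bridge 50 to 58 mm from the pin, then a tongue 16 mm wide and 9 mm thick from there to 104 mm.
- nut (a joint): Angle of the adjusting nut, rad, growing clockwise seen from above, 0 to 3.9; at 3.9 it comes to its stop, which is the right tension. It starts slack, backed off to between 0.3 and 1.2. It turns stiffly enough to stay put (0.05 N m).
- nut_top (a point): Centre of the top face of the brass adjusting nut, which turns about the upright clamp stud, 44 mm above the lever's pin: a round knurled head of 27 mm diameter and 24 mm height below this point, under which the side bars and the 18 mm sleeve lie. With the lever fully open the nut is free from above.
- weight64: Plain steel ring weight, 64 mm outside diameter, 24 mm bore, 14 mm thick, about 300 g, lying flat on the counter; may be absent. Origin at the centre of its underside, z along its axis.
- weight56: Plain steel ring weight, 56 mm outside diameter, 24 mm bore, 14 mm thick, about 220 g; otherwise as the 64 mm one; may be absent.
- weight48: Plain steel ring weight, 48 mm outside diameter, 24 mm bore, 14 mm thick, about 150 g; otherwise as the 64 mm one; may be absent.
- weight40: Plain steel ring weight, 40 mm outside diameter, 24 mm bore, 14 mm thick, about 90 g; otherwise as the 64 mm one; may be absent.
- adapter: Bystander: black plug-in power adapter, 45 x 30 x 30 mm, two brass pins up to 48 mm height. Origin at the centre of its underside.
- tape_roll: Bystander: roll of black gaffer tape, 104 mm diameter, 76 mm bore, 48 mm tall, lying flat; not a weight. Origin at the centre of its underside.
- screwdriver: Bystander: screwdriver lying on the counter, along its own x.
- bottle: Bystander: clear plastic bottle, 66 mm diameter, 200 mm tall, standing. Origin at the centre of its underside.
- screw_box: Bystander: cardboard box of screws, 90 x 60 x 45 mm. Origin at the centre of its underside.
- phone_block: Bystander: white plastic junction block, 60 x 45 x 25 mm, behind the rail. Origin at the centre of its underside.
- wrench: Bystander: steel wrench lying behind the rail, along its own x.
Things that resemble listed ones, but are neither listed nor needed, are in the scene too. Leave any green, red or turquoise look-alike of the weight64 alone.

How it is judged:
On the way, in this order (a step that is already met when the one before it is completed fails the run):
1. the lever is flipped open, past 2.6 rad, before the carriage is slid or the nut run down (value of joint lever above 2.6 rad and value of joint nut below 2.2 rad and distance between carriage_end and stop_face above 0.03 m), for 0.2 s.
2. with the lever open, the carriage is against the stop (within 5 mm) and the nut is run down (past 3.5 rad) (value of joint lever above 2.2 rad and distance between carriage_end and stop_face below 0.005 m and value of joint nut above 3.5 rad), for 0.2 s.
3. the lever is flipped closed, below 0.15 rad (value of joint lever below 0.15 rad and value of joint nut above 3.5 rad), for 0.2 s.
At the end, for the whole second after the job is handed in: Lever closed (below 0.15 rad), nut run down (past 3.5 of 3.9 rad), carriage end within 5 mm of the stop's face; every weight present at rest on the post, centred within 5 mm, level within 0.08 rad, above every wider one and no higher than its place in a full stack (3 mm) (all of step 3 and distance between carriage_end and stop_face below 0.005 m and horizontal distance between each of weight64, weight56, weight48, weight40 and post_seat below 0.005 m and angle between each of weight64, weight56, weight48, weight40's own z axis and vertical below 0.08 rad and z of weight64 in the frame of post_seat between -0.003 and 0.003 m and linear speed of each of weight64, weight56, weight48, weight40 below 0.02 m/s and z of weight56 in the frame of post_seat between -0.003 and 0.017 m and z of each of weight56, weight48, weight40 in the frame of weight64 above 0.01 m and z of weight48 in the frame of post_seat between -0.003 and 0.031 m and z of each of weight48, weight40 in the frame of weight56 above 0.01 m and z of weight40 in the frame of post_seat between -0.003 and 0.045 m and z of weight40 in the frame of weight48 above 0.01 m); the robot touches nothing.
It fails at once if a bystander is knocked more than 6 cm from its place or a standing bottle is tipped over (distance of any of adapter, tape_roll, screwdriver, bottle, screw_box, phone_block, wrench from where it was at the start of the episode above 0.06 m or angle between bottle's own z axis and vertical above 0.5 rad).
It fails at once if a weight falls off the counter (height (world z) of any of weight64, weight56, weight48, weight40 below -0.05 m).
Of weight64, weight56, weight48, weight40 only 2 to 4 are there at a start; the rules pass over those that are not, and their reading is None.
At some moment in a run one of weight64, weight56, weight48, weight40 may be knocked a few centimetres aside while the robot is not near it.
It also fails if it takes over 210 s, if anything falls off the work surface, if the arm or the gripper's body presses on something with over 40 N, if the wrist force passes 120 N, or if a joint passes its speed limit or range.

## Working session

There is one attempt and no reset: what is moved stays moved. The work goes in short steps, Python scripts to look and compute and a shell command to move; the robot and the scene stay as the last step left them, time stands still between calls to the robot, and variables do not carry over. Pictures are saved under pics/ and viewed, about 12 in all and at most 16, crops included, and the job is handed in when it is done.

```bash
mkdir -p pics; python3 - <<'E'
from station import bot
import cv2,numpy as np
o=bot.get_obs();print({k:np.round(v,3).tolist() for k,v in o.items()})
for c in("scene","top"):
    im=bot.read_camera(c);cv2.imwrite(f"pics/{c}0.png",im)
    p=bot.camera_params(c);print(c,np.round(p["K"],1).tolist(),np.round(p["R"],3).tolist(),np.round(p["t"],3).tolist(), (-np.array(p["R"]).T@np.array(p["t"])).round(3))
E
```

```text
{'t': 0.0, 'q': [1.07, 0.478, 0.022, 1.556, -0.011, 1.109, -0.083], 'joint_vel': [-0.0, -0.0, -0.001, -0.001, -0.0, 0.001, -0.0], 'joint_torque': [-0.001, -59.645, 1.608, -28.12, 0.013, 0.01, -0.0], 'eef_pos': [0.258, -0.623, 0.23], 'tool_rot': [0.138, -0.138, 0.694, -0.693], 'contact_force': [0.294, -0.021, 0.513], 'torque': [-0.045, 0.018, -0.006], 'gripper_width': 1.002}
scene [[467.6, 0.0, 312.5], [0.0, 467.6, 241.1], [0.0, 0.0, 1.0]] [[-0.534, 0.846, 0.01], [0.537, 0.347, -0.769], [-0.654, -0.405, -0.639]] [0.289, -0.196, 1.515] [1.25  0.438 0.814]
top [[493.2, 0.0, 322.5], [0.0, 493.2, 246.1], [0.0, 0.0, 1.0]] [[0.002, -1.0, -0.013], [-0.983, 0.0, -0.186], [0.186, 0.013, -0.982]] [-0.009, 0.538, 1.259] [ 0.295 -0.025  1.337]
```

View pics/scene0.png

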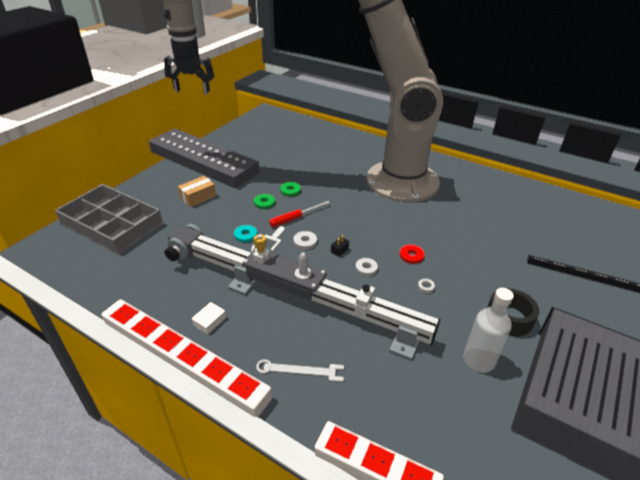

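View pics/top0.png

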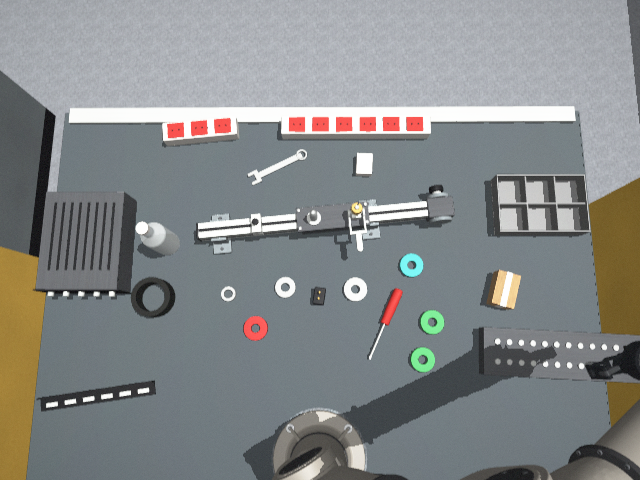

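```bash
cat > h.py <<'E'
from station import bot
import cv2,numpy as np
from scipy.spatial.transform import Rotation as Rt
def ray(c,px):
    p=bot.camera_params(c);K,R,t=map(np.array,(p["K"],p["R"],p["t"]))
    d=R.T@np.linalg.inv(K)@np.array([px[0],px[1],1.]);return -R.T@t,d
def onz(c,px,z):
    o,d=ray(c,px);return o+d*(z-o[2])/d[2]
def proj(c,X):
    p=bot.camera_params(c);K,R,t=map(np.array,(p["K"],p["R"],p["t"]))
    u=K@(R@np.array(X)+t);return u[:2]/u[2]
def tri(a,b):
    A=[];B=[]
    for c,px in(("scene",a),("top",b)):
        o,d=ray(c,px);d=d/np.linalg.norm(d);P=np.eye(3)-np.outer(d,d);A.append(P);B.append(P@o)
    return np.linalg.lstsq(np.vstack(A),np.hstack(B),rcond=None)[0]
def pose():
    o=bot.get_obs();w,x,y,z=o["tool_rot"];R=Rt.from_quat([x,y,z,w]);return np.array(o["eef_pos"]),R,o
def to(target,yaw=None):
    """print shift in tool axes, and dr, to reach TCP target, pointing down, jaw axis (tool z) along yaw (deg, world)"""
    p,R,o=pose();M=R.as_matrix()
    print("lin",np.round(M.T@(np.array(target)-p),4).tolist(),"t",round(o["t"],2))
    print("jaw yaw now",np.degrees(np.arctan2(M[1,2],M[0,2])).round(2),"ydir",M[:,1].round(3),"z",M[:,2].round(3))
    if yaw is not None:
        best=None
        for s in(0,180):
            a=np.radians(yaw+s);z=np.array([np.cos(a),np.sin(a),0]);y=np.array([0,0,-1.]);x=np.cross(y,z)
            r=(R.inv()*Rt.from_matrix(np.c_[x,y,z])).as_rotvec(degrees=True)
            if best is None or np.linalg.norm(r)<np.linalg.norm(best):best=r
        print("dr",best.round(2).tolist())
E
python3 - <<'E'
from h import *
for n in ["weight64","weight56","weight48","weight40","post_seat","carriage_end","stop_face","lever_hinge","lever_grip","nut_top","rail","stop","tape_roll","bottle","screw_box","phone_block","adapter","screwdriver","wrench"]:
    r={c:bot.place_of(c,n) for c in("scene","top")}
    s=n+" "
    for c in r: s+=c+str([(np.round(k["xy"]).astype(int).tolist(),round(k["score"],2),onz(c,k["xy"],0).round(3)[:2].tolist()) for k in r[c][:4]])+" "
    if r["scene"] and r["top"]: s+=" TRI "+str(tri(r["scene"][0]["xy"],r["top"][0]["xy"]).round(3))
    print(s)
E
```

```text
weight64 scene[([307, 244], 0.85, [0.435, -0.086]), ([409, 256], 0.85, [0.331, 0.168]), ([424, 288], 0.77, [0.419, 0.245]), ([294, 190], 0.59, [0.236, -0.263])] top[([408, 263], 0.68, [0.501, -0.243]), ([430, 319], 0.65, [0.348, -0.295]), ([353, 291], 0.61, [0.424, -0.091]), ([258, 330], 0.59, [0.321, 0.166])]  TRI [ 0.465 -0.162  0.016]
weight56 scene[([307, 244], 0.85, [0.435, -0.086]), ([409, 256], 0.85, [0.331, 0.168]), ([424, 288], 0.77, [0.419, 0.245]), ([294, 190], 0.59, [0.236, -0.263])] top[([408, 263], 0.68, [0.501, -0.243]), ([430, 319], 0.65, [0.348, -0.295]), ([353, 291], 0.61, [0.424, -0.091]), ([258, 330], 0.59, [0.321, 0.166])]  TRI [ 0.465 -0.162  0.016]
weight48 scene[([307, 244], 0.85, [0.435, -0.086]), ([409, 256], 0.85, [0.331, 0.168]), ([424, 288], 0.77, [0.419, 0.245]), ([294, 190], 0.59, [0.236, -0.263])] top[([408, 263], 0.68, [0.501, -0.243]), ([430, 319], 0.65, [0.348, -0.295]), ([353, 291], 0.61, [0.424, -0.091]), ([258, 330], 0.59, [0.321, 0.166])]  TRI [ 0.465 -0.162  0.016]
weight40 scene[([307, 244], 0.85, [0.435, -0.086]), ([409, 256], 0.85, [0.331, 0
[... 1789 characters left out ...]
 -0.486]), ([301, 216], 0.31, [0.338, -0.168])] top[([501, 291], 0.78, [0.425, -0.49])]  TRI [ 0.423 -0.486  0.003]
phone_block scene[([209, 320], 0.71, [0.779, -0.127]), ([477, 361], 0.49, [0.563, 0.419])] top[([364, 166], 0.84, [0.781, -0.127])]  TRI [ 0.78  -0.126  0.001]
adapter scene[([360, 295], 0.31, [0.525, 0.126])] top[([255, 224], 0.68, [0.611, 0.18]), ([321, 294], 0.58, [0.415, -0.003])]  TRI [0.594 0.162 0.081]
screwdriver scene[([302, 218], 0.88, [0.342, -0.161])] top[([382, 324], 0.56, [0.335, -0.168])]  TRI [ 0.335 -0.168 -0.007]
wrench scene[([210, 321], 0.68, [0.781, -0.121]), ([299, 370], 0.67, [0.78, 0.119])] top[([277, 169], 0.95, [0.771, 0.122])]  TRI [0.795 0.039 0.116]
```

The pictures show three grey rings, at top-view pixels (355,289), (285,287) and (228,293). The other rings are red, green or turquoise decoys. The clamp with its nut is at (357,207), the post at (313,217) and the stop at (256,222). Next I'll measure these more closely.

```bash
python3 - <<'E'
from h import *
t=cv2.imread("pics/top0.png")
cv2.imwrite("pics/crop1.png",cv2.resize(t[180:310,190:460],None,fx=2.9,fy=2.9,interpolation=cv2.INTER_CUBIC))
hsv=cv2.cvtColor(t,cv2.COLOR_BGR2HSV)
m=((hsv[...,1]<40)&(hsv[...,2]>125)).astype(np.uint8)
for c in((355,289),(285,287),(228,293)):
    k=np.zeros_like(m);x,y=c;k[y-18:y+18,x-18:x+18]=m[y-18:y+18,x-18:x+18]
    cs,_=cv2.findContours(k,cv2.RETR_EXTERNAL,cv2.CHAIN_APPROX_NONE);cs=max(cs,key=cv2.contourArea)
    e=cv2.fitEllipse(cs);w=np.array([onz("top",p[0],0.014)[:2] for p in cs])
    cc,r=cv2.minEnclosingCircle(w.astype(np.float32)*1000)
    print(np.round(e[0],1),np.round(e[1],1),"ctr",onz("top",e[0],0.012).round(4),np.round(cc,1),"diam",2*r, "area diam",2*np.sqrt(cv2.contourArea((w*1000).astype(np.float32))/np.pi))
to([0.6,0,0.3],5.5)
# rail edges: bright thin lines
for n in("rail","carriage","stop","nut","lever"):
    r=bot.cut_out("top",n)
    if r:
        e=cv2.minAreaRect(np.argwhere(r[0]["pixels"])[:,::-1].astype(np.float32));print(n,r[0]["score"],np.round(r[0]["extent"]),np.round(e[0],1),np.round(e[1],1),round(e[2],2))
E
```

```text
[354.5 288.5] [41.4 41.4] ctr [ 0.4295 -0.0945  0.012 ] [429.6 -94.7] diam 133.66635131835938 area diam 106.07696006288606
[284.5 286.5] [41.4 41.4] ctr [0.4348 0.094  0.012 ] [434.9  94.2] diam 134.50775146484375 area diam 106.48274921537963
[227.5 292.5] [41.4 41.4] ctr [0.4185 0.2475 0.012 ] [418.6 247.4] diam 135.7906494140625 area diam 106.35314668084456
lin [-0.5543, -0.0687, -0.4454] t 2.0
jaw yaw now -67.5 ydir [ 0.  0. -1.] z [ 0.383 -0.924  0.   ]
dr [-0.0, -73.0, -0.0]
rail 0.63 [196. 183. 454. 253.] [325.8 227.9] [ 55.  258.4] 82.46
carriage 0.81 [297. 200. 371. 250.] [332.6 227.9] [49.  73.8] 87.14
stop 0.7 [298. 204. 372. 251.] [333.  226.5] [74. 49.] 0.0
lever 0.7 [346. 209. 369. 250.] [358.4 230. ] [40.4 16.4] 82.41
```

View pics/crop1.png

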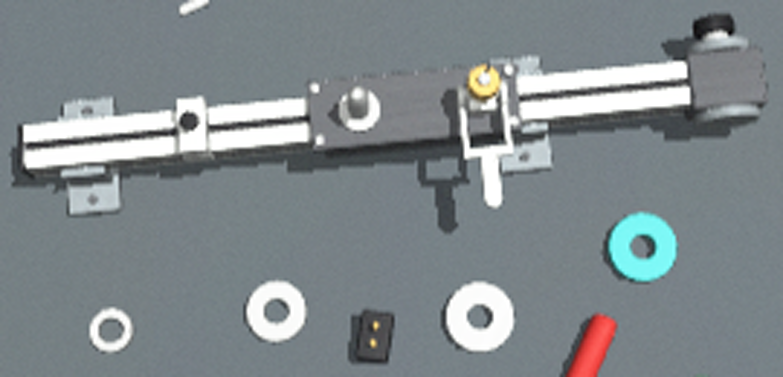

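The crop shows rings of 64, 56 and 40 mm (no 48), the lever tongue at crop (492,190), the nut at (484,82), the post tip at (357,95) and the stop at (190,127).

```bash
python3 - <<'E'
from h import *
t=cv2.imread("pics/top0.png");g=t.min(2)
for c in((355,289),(285,287),(228,293)):
    k=np.zeros(g.shape,np.uint8);x,y=c;k[y-18:y+18,x-18:x+18]=(g[y-18:y+18,x-18:x+18]>165)
    cs,_=cv2.findContours(k,cv2.RETR_EXTERNAL,cv2.CHAIN_APPROX_NONE);cs=max(cs,key=cv2.contourArea)
    e=cv2.fitEllipse(cs);w=np.array([onz("top",p[0],0.014)[:2] for p in cs])*1000
    print(np.round(e[0],1),np.round(e[1],1),"ctr",onz("top",e[0],0.011).round(4),"diam+",np.sqrt(4*cv2.contourArea(w.astype(np.float32))/np.pi)+2.7)
f=lambda x,y,z:onz("top",(190+(x-1)/2.9,180+(y-1)/2.9),z)
P=dict(railL=(22,147,.07),railR=(690,87,.07),post=(357,93,.141),nut=(485,79,.146),tongueEnd=(492,203,.102),bridge=(487,150,.102),carL=(310,115,.0825),stopR=(207,124,.081))
Q={k:f(*v) for k,v in P.items()}
for k in Q:print(k,Q[k].round(4))
d=Q["railL"]-Q["railR"];print("rail yaw",np.degrees(np.arctan2(-d[0],d[1])),np.linalg.norm(d))
d=Q["post"]-Q["nut"];print("pn yaw",np.degrees(np.arctan2(-d[0],d[1])),np.linalg.norm(d))
E
```

```text
[355.1 288.7] [22.5 23.3] ctr [ 0.429  -0.0961  0.011 ] diam+ 64.01914733711371
[284.9 286.8] [19.6 20.1] ctr [0.434 0.093 0.011] diam+ 56.08059539644945
[227.7 293.3] [13.6 14.4] ctr [0.4164 0.2469 0.011 ] diam+ 40.08174653512509
railL [0.577  0.3218 0.07  ]
railR [ 0.6326 -0.2867  0.07  ]
post [0.6087 0.0147 0.141 ]
nut [ 0.6197 -0.0955  0.146 ]
tongueEnd [ 0.5193 -0.103   0.102 ]
bridge [ 0.5669 -0.0992  0.102 ]
carL [0.6037 0.059  0.0825]
stopR [0.5958 0.1521 0.081 ]
rail yaw 5.220482247623041 0.611080453808242
pn yaw 5.684780689132948 0.11085713572787273
```

```bash
python3 -c "
from h import *
to([0.536,-0.103,0.2],95.3)"
```

```text
lin [-0.4557, 0.0313, -0.3747] t 2.25
jaw yaw now -67.5 ydir [ 0.  0. -1.] z [ 0.383 -0.924 -0.   ]
dr [0.0, 17.2, -0.0]
```

```bash
python3 -m crank '[{"linear":[-0.03,0,-0.025],"dr":[0,2,0],"hand":0.2},{"linear":[-0.06,0,-0.05],"dr":[0,5,0],"hand":0.2},{"linear":[-0.09,0,-0.075],"dr":[0,9,0],"hand":0.2},{"linear":[-0.12,0,-0.1],"dr":[0,13,0],"hand":0.2},{"linear":[-0.15,0.005,-0.125],"dr":[0,17.2,0],"hand":0.2},{"linear":[-0.18,0.01,-0.15],"dr":[0,17.2,0],"hand":0.2},{"linear":[-0.21,0.015,-0.175],"dr":[0,17.2,0],"hand":0.2},{"linear":[-0.23,0.02,-0.19],"dr":[0,17.2,0],"hand":0.2}]' 20
python3 -c "
from h import *
to([0.536,-0.103,0.2],95.3)"
```

```text
t: 2.92
eef_pos: [0.4001, -0.356, 0.2114]
tool_rot: [0.034, -0.034, 0.707, -0.706]
contact_force: [-0.1, 1.0, 0.4]
gripper_width: 0.603
lin [-0.1596, 0.0118, -0.2387] t 2.92
jaw yaw now -84.49 ydir [ 0.001  0.001 -1.   ] z [ 0.096 -0.995 -0.001]
dr [0.05, 0.21, -0.06]
```

```bash
python3 -m crank '[{"linear":[-0.02,0,-0.03],"dr":[0,0,0],"hand":0.0},{"linear":[-0.04,0,-0.06],"dr":[0,0,0],"hand":0.0},{"linear":[-0.06,0,-0.09],"dr":[0,0,0],"hand":0.0},{"linear":[-0.08,0,-0.12],"dr":[0,0,0],"hand":0.0},{"linear":[-0.1,0,-0.15],"dr":[0,0,0],"hand":0},{"linear":[-0.12,0.01,-0.18],"dr":[0,0,0],"hand":0},{"linear":[-0.14,0.02,-0.21],"dr":[0,0,0],"hand":0.0},{"linear":[-0.161,0.03,-0.243],"dr":[0,0,0],"hand":0.0},{"linear":[-0.161,0.03,-0.243],"dr":[0,0,0],"hand":0},{"linear":[-0.161,0.03,-0.243],"dr":[0,0,0],"hand":0}]' 
python3 - <<'E'
from h import *
to([0.536,-0.103,0.083],95.3)
s=bot.read_camera("scene");cv2.imwrite("pics/s2.png",cv2.resize(s[150:330,170:410],None,fx=3,fy=3,interpolation=cv2.INTER_CUBIC))
E
```

```text
t: 3.75
eef_pos: [0.5366, -0.1002, 0.1808]
tool_rot: [0.034, -0.035, 0.707, -0.706]
contact_force: [0.4, -0.5, -0.1]
gripper_width: 0.5
lin [0.0008, 0.0978, 0.0028] t 3.75
jaw yaw now -84.38 ydir [-0.001  0.001 -1.   ] z [ 0.098 -0.995 -0.001]
dr [0.06, 0.32, 0.03]
```

View pics/s2.png

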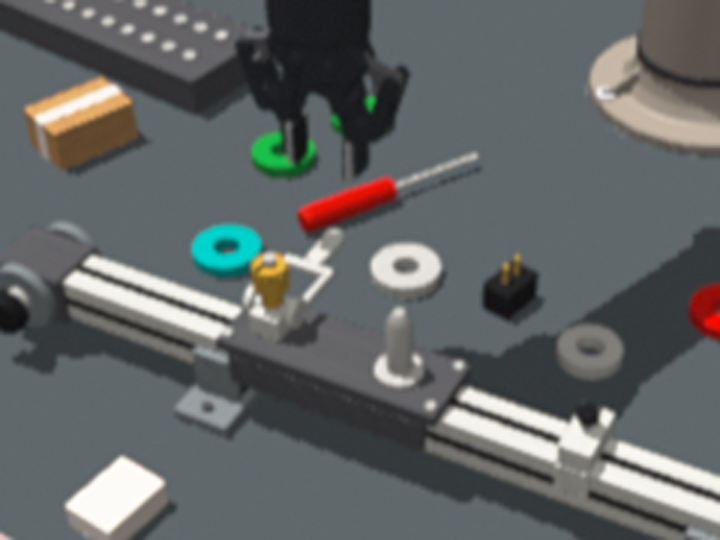

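The gripper is above the tongue, which is at crop (325,245). I'll descend and pinch it.

```bash
python3 -m crank '[{"linear":[0.001,0.03,0.002],"dr":[0,0,0],"hand":0},{"linear":[0.001,0.06,0.003],"dr":[0,0,0],"hand":0},{"linear":[0.001,0.085,0.003],"dr":[0,0,0],"hand":0},{"linear":[0.001,0.098,0.003],"dr":[0,0,0],"hand":0},{"linear":[0.001,0.098,0.003],"dr":[0,0,0],"hand":-1},{"linear":[0.001,0.098,0.003],"dr":[0,0,0],"hand":-1},{"linear":[0.001,0.098,0.003],"dr":[0,0,0],"hand":-1},{"linear":[0.001,0.098,0.003],"dr":[0,0,0],"hand":-1},{"linear":[0.001,0.098,0.003],"dr":[0,0,0],"hand":-1},{"linear":[0.001,0.098,0.003],"dr":[0,0,0],"hand":-1}]' 25
python3 -c "
from h import *
to([0.536,-0.103,0.083],95.3)"
```

```text
t: 4.63
eef_pos: [0.5343, -0.1073, 0.0838]
tool_rot: [-0.032, 0.033, -0.706, 0.707]
contact_force: [-5.9, -2.7, -0.5]
gripper_width: 0.18
lin [-0.0021, 0.0007, -0.0041] t 4.63
jaw yaw now -84.76 ydir [-0.001 -0.001 -1.   ] z [ 0.091 -0.996  0.001]
dr [-0.05, -0.06, 0.08]
```

```bash
python3 -m crank '[{"linear":[-0.001,-0.0146,0],"dr":[0,0,0],"hand":-1},{"linear":[-0.005,-0.0287,0],"dr":[0,0,0],"hand":-1},{"linear":[-0.0113,-0.042,0],"dr":[0,0,0],"hand":-1},{"linear":[-0.0197,-0.054,0],"dr":[0,0,0],"hand":-1},{"linear":[-0.03,-0.0643,0],"dr":[0,0,0],"hand":-1},{"linear":[-0.042,-0.0727,0],"dr":[0,0,0],"hand":-1},{"linear":[-0.0553,-0.0789,0],"dr":[0,0,0],"hand":-1},{"linear":[-0.0694,-0.0827,0],"dr":[0,0,0],"hand":-1},{"linear":[-0.084,-0.084,0],"dr":[0,0,0],"hand":-1},{"linear":[-0.0986,-0.0827,0],"dr":[0,0,0],"hand":-1}]' 20
python3 -m crank '[{"linear":[-0.0141,0.0038,0],"dr":[0,0,0],"hand":-1},{"linear":[-0.0274,0.01,0],"dr":[0,0,0],"hand":-1},{"linear":[-0.0394,0.0184,0],"dr":[0,0,0],"hand":-1},{"linear":[-0.0497,0.0287,0],"dr":[0,0,0],"hand":-1},{"linear":[-0.0581,0.0407,0],"dr":[0,0,0],"hand":-1},{"linear":[-0.0643,0.054,0],"dr":[0,0,0],"hand":-1},{"linear":[-0.0679,0.0667,0],"dr":[0,0,0],"hand":-1},{"linear":[-0.0686,0.071,0],"dr":[0,0,0],"hand":-1},{"linear":[-0.0686,0.071,0],"dr":[0,0,0],"hand":-1}]'
```

```text
t: 5.47
eef_pos: [0.6339, -0.0976, 0.1679]
tool_rot: [-0.033, 0.032, -0.706, 0.707]
contact_force: [-5.8, -0.7, 3.0]
gripper_width: 0.181
t: 6.22
eef_pos: [0.7081, -0.0903, 0.0982]
tool_rot: [-0.038, 0.028, -0.706, 0.706]
contact_force: [8.9, -0.2, 2.0]
gripper_width: 0.181
```

```bash
python3 -m crank '[{"linear":[0,0,0],"dr":[0,0,0],"hand":0.1},{"linear":[0,0,0],"dr":[0,0,0],"hand":0.1},{"linear":[0,-0.01,0],"dr":[0,0,0],"hand":0.1},{"linear":[0,-0.04,0],"dr":[0,0,0],"hand":0.1},{"linear":[0,-0.07,0],"dr":[0,0,0],"hand":0.1},{"linear":[0,-0.1,0],"dr":[0,0,0],"hand":0.1},{"linear":[0,-0.1,0],"dr":[0,0,0],"hand":0.1},{"linear":[0,-0.1,0],"dr":[0,0,0],"hand":0.1}]'
python3 - <<'E'
from h import *
to([0.61,0.013,0.103],95.3)
s=bot.read_camera("scene");cv2.imwrite("pics/s3.png",cv2.resize(s[150:330,170:410],None,fx=3,fy=3,interpolation=cv2.INTER_CUBIC))
a=bot.place_of("scene","nut_top");bot.read_camera("top");b=bot.place_of("top","nut_top");print(a[:1],b[:2])
E
```

```text
t: 6.88
eef_pos: [0.7032, -0.091, 0.1986]
tool_rot: [-0.035, 0.031, -0.706, 0.707]
contact_force: [-0.0, 0.3, -0.0]
gripper_width: 0.553
lin [0.0838, 0.0951, -0.1122] t 6.88
jaw yaw now -84.71 ydir [ 0.006 -0.    -1.   ] z [ 0.092 -0.996  0.001]
dr [-0.05, -0.01, -0.32]
[{'xy': [426.6, 287.9], 'score': 0.64}] []
```

View pics/s3.png

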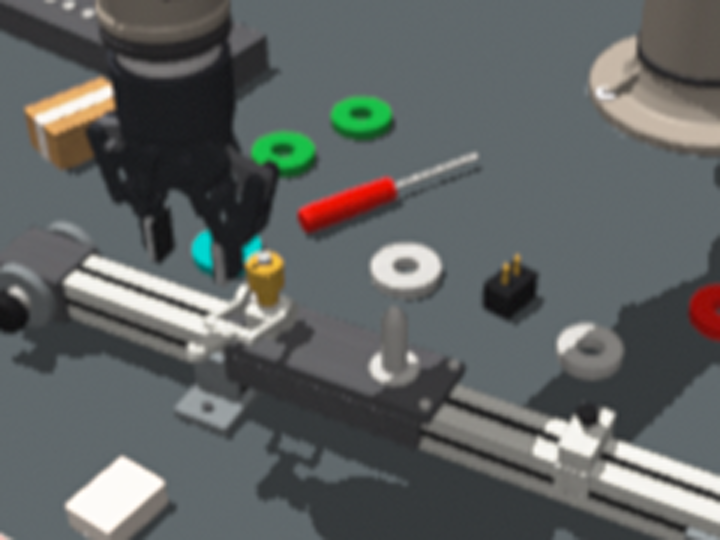

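The lever is open, lying to +x at crop (215,330). Next is the post.

```bash
python3 -m crank '[{"linear":[0.028,0,-0.037],"dr":[0,0,0],"hand":0.1},{"linear":[0.056,0,-0.074],"dr":[0,0,0],"hand":0.1},{"linear":[0.084,0,-0.111],"dr":[0,0,0],"hand":0.1},{"linear":[0.084,0,-0.111],"dr":[0,0,0],"hand":0.1},{"linear":[0.084,0.03,-0.111],"dr":[0,0,0],"hand":0.1},{"linear":[0.084,0.06,-0.111],"dr":[0,0,0],"hand":0.1},{"linear":[0.084,0.085,-0.111],"dr":[0,0,0],"hand":0.1},{"linear":[0.084,0.095,-0.111],"dr":[0,0,0],"hand":0.1},{"linear":[0.084,0.095,-0.111],"dr":[0,0,0],"hand":-1},{"linear":[0.084,0.095,-0.111],"dr":[0,0,0],"hand":-1}]'
python3 -m crank '[{"linear":[0,0,0],"dr":[0,0,0],"hand":-1},{"linear":[0,0,0],"dr":[0,0,0],"hand":-1},{"linear":[0,0,0],"dr":[0,0,0],"hand":-1},{"linear":[0,0,0],"dr":[0,0,0],"hand":-1}]'
```

```text
t: 7.92
eef_pos: [0.6078, 0.0119, 0.0998]
tool_rot: [0.032, -0.033, 0.706, -0.706]
contact_force: [0.7, -0.2, 0.7]
gripper_width: 0.28
t: 8.25
eef_pos: [0.6081, 0.0116, 0.1004]
tool_rot: [-0.033, 0.032, -0.706, 0.706]
contact_force: [1.0, -1.5, -5.6]
gripper_width: 0.229
```

```bash
python3 -m crank '[{"linear":[0,0,-0.01],"dr":[0,0,0],"hand":-1},{"linear":[0,0,-0.02],"dr":[0,0,0],"hand":-1},{"linear":[0,0,-0.03],"dr":[0,0,0],"hand":-1},{"linear":[0,0,-0.04],"dr":[0,0,0],"hand":-1},{"linear":[0,0,-0.05],"dr":[0,0,0],"hand":-1},{"linear":[0,0,-0.06],"dr":[0,0,0],"hand":-1},{"linear":[0,0,-0.07],"dr":[0,0,0],"hand":-1},{"linear":[0,0,-0.08],"dr":[0,0,0],"hand":-1},{"linear":[0,0,-0.085],"dr":[0,0,0],"hand":-1},{"linear":[0,0,-0.085],"dr":[0,0,0],"hand":-1}]'
python3 -m crank '[{"linear":[0,0,-0.003],"dr":[0,0,0],"hand":-1},{"linear":[0,0,-0.006],"dr":[0,0,0],"hand":-1}]'
python3 -m crank '[{"linear":[0,0,-0.002],"dr":[0,0,0],"hand":-1},{"linear":[0,0,-0.003],"dr":[0,0,0],"hand":-1}]'
```

```text
t: 9.08
eef_pos: [0.5993, 0.1, 0.1004]
tool_rot: [0.034, -0.034, 0.707, -0.706]
contact_force: [-4.6, 2.0, 4.5]
gripper_width: 0.224
t: 9.25
eef_pos: [0.5991, 0.1024, 0.1003]
tool_rot: [-0.032, 0.033, -0.706, 0.707]
contact_force: [-5.9, -3.6, 4.8]
gripper_width: 0.226
t: 9.42
eef_pos: [0.5988, 0.1057, 0.1003]
tool_rot: [-0.032, 0.033, -0.706, 0.706]
contact_force: [-6.1, -3.1, 5.7]
gripper_width: 0.226
```

```bash
python3 -m crank '[{"linear":[0,0,-0.002],"dr":[0,0,0],"hand":-1},{"linear":[0,0,-0.003],"dr":[0,0,0],"hand":-1}]'
```

```text
t: 9.58
eef_pos: [0.5986, 0.1069, 0.1003]
tool_rot: [-0.032, 0.033, -0.706, 0.707]
contact_force: [-4.7, -7.5, 6.1]
gripper_width: 0.228
```

```bash
python3 -m crank '[{"linear":[0,0,-0.002],"dr":[0,0,0],"hand":-1},{"linear":[0,0,-0.003],"dr":[0,0,0],"hand":-1},{"linear":[0,0,-0.003],"dr":[0,0,0],"hand":-1}]'; python3 -m crank '[{"linear":[0,0,-0.002],"dr":[0,0,0],"hand":-1},{"linear":[0,0,-0.002],"dr":[0,0,0],"hand":-1}]'
```

```text
t: 9.83
eef_pos: [0.5986, 0.1069, 0.1003]
tool_rot: [-0.031, 0.032, -0.705, 0.708]
contact_force: [-4.8, -10.0, 6.7]
gripper_width: 0.225
t: 10.0
eef_pos: [0.5986, 0.107, 0.1003]
tool_rot: [-0.03, 0.032, -0.704, 0.709]
contact_force: [-4.7, -15.3, 7.3]
gripper_width: 0.224
```

```bash
python3 -m crank '[{"linear":[0,0,0],"dr":[0,0,0],"hand":0},{"linear":[0,0,0],"dr":[0,0,0],"hand":0},{"linear":[0,0,0.003],"dr":[0,0,0],"hand":0},{"linear":[0,-0.03,0.005],"dr":[0,0,0],"hand":0},{"linear":[0,-0.06,0.005],"dr":[0,0,0],"hand":0.3},{"linear":[0,-0.09,0.005],"dr":[0,0,0],"hand":0.6},{"linear":[0,-0.1,0.005],"dr":[0,0,0],"hand":1},{"linear":[0,-0.1,0.005],"dr":[0,0,0],"hand":1},{"linear":[0,-0.1,0.005],"dr":[0,0,0],"hand":1}]'
python3 -c "
from h import *
to([0.429,-0.0955,0.1],5.3);print(bot.get_obs()['q'])"
```

```text
t: 10.75
eef_pos: [0.5992, 0.1091, 0.2001]
tool_rot: [0.033, -0.032, 0.707, -0.706]
contact_force: [-0.7, -0.5, 0.4]
gripper_width: 0.995
lin [0.1886, 0.0998, 0.1879] t 10.75
jaw yaw now -84.66 ydir [ 0.001  0.001 -1.   ] z [ 0.093 -0.996 -0.001]
dr [-0.04, -89.96, -0.09]
[-0.11907377  0.40893171 -0.21312875  1.74096913  0.09978995  1.00073823
 -1.84647816]
```

```bash
python3 -m crank '[{"linear":[0.019,0,0.019],"dr":[0,-7,0],"hand":1},{"linear":[0.04,0,0.04],"dr":[0,-14,0],"hand":1},{"linear":[0.06,0,0.06],"dr":[0,-21,0],"hand":1},{"linear":[0.08,0,0.08],"dr":[0,-28,0],"hand":1},{"linear":[0.1,0,0.1],"dr":[0,-35,0],"hand":1},{"linear":[0.12,0,0.12],"dr":[0,-42,0],"hand":1},{"linear":[0.14,0,0.14],"dr":[0,-49,0],"hand":1},{"linear":[0.16,0,0.16],"dr":[0,-56,0],"hand":1},{"linear":[0.18,0,0.18],"dr":[0,-63,0],"hand":1},{"linear":[0.189,0,0.188],"dr":[0,-70,0],"hand":1}]'
python3 -m crank '[{"linear":[0,0.03,0],"dr":[0,-7,0],"hand":1},{"linear":[0,0.06,0],"dr":[0,-14,0],"hand":1},{"linear":[0,0.09,0],"dr":[0,-20,0],"hand":1},{"linear":[0,0.09,0],"dr":[0,-20,0],"hand":1},{"linear":[0,0.09,0],"dr":[0,-20,0],"hand":1},{"linear":[0,0.09,0],"dr":[0,-20,0],"hand":1}]'
python3 - <<'E'
from h import *
to([0.429,-0.0955,0.0],5.3)
t=bot.read_camera("top");s=bot.read_camera("scene")
a=t[170:330,190:390];b=s[170:330,230:430]
cv2.imwrite("pics/p4.png",np.vstack([cv2.resize(x,None,fx=1.87*2,fy=1.87*2,interpolation=cv2.INTER_CUBIC)[:, :] for x in(a,b)])[::2,::2] if 0 else np.hstack([cv2.resize(x,(400,320),interpolation=cv2.INTER_CUBIC) for x in(a,b)]))
for c in("scene","top"):
    for n in("post_seat","carriage_end","stop_face","nut_top"): print(c,n,[(np.round(k["xy"],1),round(k["score"],2)) for k in bot.place_of(c,n)[:2]])
E
```

```text
t: 11.58
eef_pos: [0.4244, -0.0988, 0.1979]
tool_rot: [0.431, -0.434, 0.56, -0.558]
contact_force: [0.6, 0.6, 0.0]
gripper_width: 0.998
t: 12.08
eef_pos: [0.4283, -0.0959, 0.1104]
tool_rot: [0.522, -0.522, 0.477, -0.477]
contact_force: [-0.0, -0.8, 0.8]
gripper_width: 0.999
lin [-0.0003, 0.1104, 0.0008] t 12.08
jaw yaw now 5.15 ydir [-0.  0. -1.] z [ 0.996  0.09  -0.   ]
dr [0.02, -0.15, -0.03]
scene post_seat [(array([338.5, 282.7]), 0.94), (array([503.1, 319.1]), 0.35)]
scene carriage_end [(array([360. , 294.6]), 0.98)]
scene stop_face [(array([357.7, 292.2]), 0.76), (array([200.1, 198.5]), 0.34)]
scene nut_top [(array([294.3, 249.1]), 0.69)]
top post_seat [(array([275.2, 221.5]), 0.94)]
top carriage_end [(array([258.3, 220. ]), 0.58), (array([316.9, 178.1]), 0.53)]
top stop_face [(array([275.6, 166.3]), 0.69), (array([260.1, 219.1]), 0.59)]
top nut_top [(array([316.4, 208.6]), 0.5)]
```

View pics/p4.png

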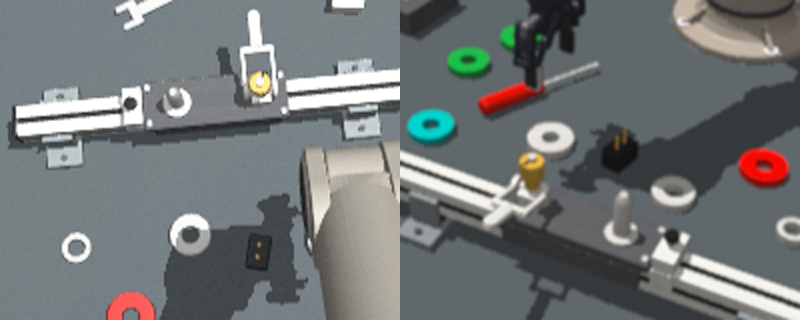

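The carriage plate end meets the stop in both views (crop (142,105) and (655,260)), and the 64 ring hasn't moved. I'll descend and grip it.

```bash
python3 -c "
from h import *
print(tri((338.5,282.7),(275.2,221.5)),onz('top',(316.4,208.6),.146),onz('top',(275.2,221.5),.0865))"
python3 -m crank '[{"linear":[0,0.03,0],"dr":[0,0,0],"hand":1},{"linear":[0,0.06,0],"dr":[0,0,0],"hand":1},{"linear":[0,0.085,0],"dr":[0,0,0],"hand":1},{"linear":[0,0.1,0],"dr":[0,0,0],"hand":1},{"linear":[0,0.11,0],"dr":[0,0,0],"hand":1},{"linear":[0,0.11,0],"dr":[0,0,0],"hand":1},{"linear":[0,0.11,0],"dr":[0,0,0],"hand":-0.2},{"linear":[0,0.11,0],"dr":[0,0,0],"hand":-0.2},{"linear":[0,0.11,0],"dr":[0,0,0],"hand":-0.2},{"linear":[0,0.11,0],"dr":[0,0,0],"hand":-0.2}]' 40
```

```text
[0.59799424 0.10863713 0.09247139] [0.61544934 0.00549081 0.146     ] [0.59685565 0.11439782 0.0865    ]
t: 13.42
eef_pos: [0.4292, -0.0962, 0.0017]
tool_rot: [0.523, -0.522, 0.476, -0.477]
contact_force: [-1.2, 1.0, 7.6]
gripper_width: 0.725
```

```bash
python3 -m crank '[{"linear":[0,0,0],"dr":[0,0,0],"hand":-0.2},{"linear":[0,0,0],"dr":[0,0,0],"hand":-0.2},{"linear":[0,-0.01,0],"dr":[0,0,0],"hand":-0.2},{"linear":[0,-0.04,0],"dr":[0,0,0],"hand":-0.2},{"linear":[0,-0.07,0],"dr":[0,0,0],"hand":-0.2},{"linear":[0,-0.1,0],"dr":[0,0,0],"hand":-0.2},{"linear":[0,-0.13,0],"dr":[0,0,0],"hand":-0.2},{"linear":[0,-0.16,0],"dr":[0,0,0],"hand":-0.2},{"linear":[0,-0.17,0],"dr":[0,0,0],"hand":-0.2},{"linear":[0,-0.17,0],"dr":[0,0,0],"hand":-0.2}]' 40
python3 -c "
from h import *
to([0.6,0.108,0.165],5.3)"
```

```text
t: 14.25
eef_pos: [0.4298, -0.0966, 0.1734]
tool_rot: [0.524, -0.521, 0.474, -0.479]
contact_force: [0.1, 1.4, -3.3]
gripper_width: 0.723
lin [-0.1881, 0.0091, 0.1882] t 14.25
jaw yaw now 5.27 ydir [ 0.007 -0.002 -1.   ] z [0.996 0.092 0.006]
dr [-0.36, -0.03, 0.15]
```

```bash
python3 -m crank '[{"linear":[-0.02,0,0.02],"dr":[0,0,0],"hand":-0.2},{"linear":[-0.045,0,0.045],"dr":[0,0,0],"hand":-0.2},{"linear":[-0.07,0,0.07],"dr":[0,0,0],"hand":-0.2},{"linear":[-0.095,0,0.095],"dr":[0,0,0],"hand":-0.2},{"linear":[-0.12,0,0.12],"dr":[0,0,0],"hand":-0.2},{"linear":[-0.145,0,0.145],"dr":[0,0,0],"hand":-0.2},{"linear":[-0.17,0,0.17],"dr":[0,0,0],"hand":-0.2},{"linear":[-0.188,0,0.188],"dr":[0,0,0],"hand":-0.2},{"linear":[-0.188,0.005,0.188],"dr":[0,0,0],"hand":-0.2},{"linear":[-0.188,0.005,0.188],"dr":[0,0,0],"hand":-0.2}]'
python3 -m crank '[{"linear":[0,0,0],"dr":[0,0,0],"hand":-0.2},{"linear":[0,0,0],"dr":[0,0,0],"hand":-0.2}]'
python3 - <<'E'
from h import *
to([0.6,0.108,0.088],5.3)
s=bot.read_camera("scene")
cv2.imwrite("pics/p5.png",cv2.resize(s[200:320,270:420],None,fx=4,fy=4,interpolation=cv2.INTER_CUBIC))
print([proj("scene",x).round(1) for x in((.6,.108,.1425),(.6,.108,.172),(.6,.108,.0865))])
E
```

```text
t: 15.08
eef_pos: [0.5965, 0.1099, 0.1621]
tool_rot: [-0.522, 0.524, -0.477, 0.474]
contact_force: [-1.4, -0.0, -2.5]
gripper_width: 0.729
t: 15.25
eef_pos: [0.5967, 0.1068, 0.1639]
tool_rot: [-0.521, 0.523, -0.477, 0.476]
contact_force: [0.1, 0.0, -3.0]
gripper_width: 0.723
lin [-0.001, 0.0759, 0.0036] t 15.25
jaw yaw now 5.23 ydir [-0.002 -0.001 -1.   ] z [ 0.996  0.091 -0.002]
dr [0.14, -0.07, 0.07]
[array([341.5, 266.5]), array([342.2, 256. ]), array([340.3, 285.3])]
```

View pics/p5.png

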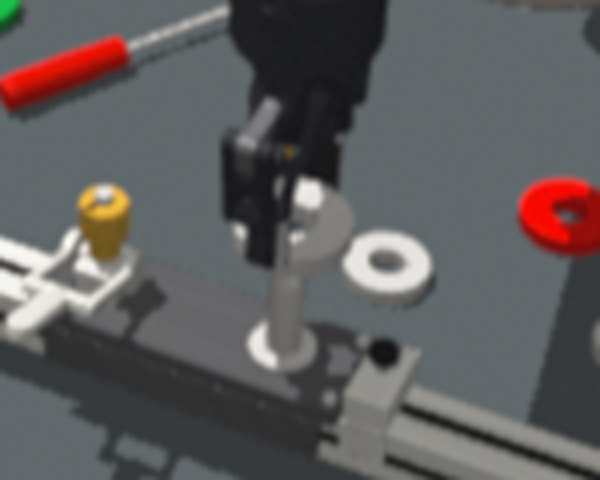

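The ring is at crop (295,228), directly above the post (tip at crop (287,266)). I'll lower it, watching the force.

```bash
python3 -m crank '[{"linear":[0,0.01,0.002],"dr":[0,0,0],"hand":-0.2},{"linear":[0,0.02,0.002],"dr":[0,0,0],"hand":-0.2},{"linear":[0,0.025,0.002],"dr":[0,0,0],"hand":-0.2},{"linear":[0,0.03,0.002],"dr":[0,0,0],"hand":-0.2},{"linear":[0,0.033,0.002],"dr":[0,0,0],"hand":-0.2}]'
python3 -m crank '[{"linear":[0,0.003,0],"dr":[0,0,0],"hand":-0.2},{"linear":[0,0.006,0],"dr":[0,0,0],"hand":-0.2},{"linear":[0,0.009,0],"dr":[0,0,0],"hand":-0.2}]'
```

```text
t: 15.72
eef_pos: [0.5993, 0.1083, 0.1308]
tool_rot: [-0.522, 0.523, -0.477, 0.476]
contact_force: [0.2, -0.2, -2.8]
gripper_width: 0.725
t: 15.97
eef_pos: [0.6001, 0.1087, 0.1229]
tool_rot: [0.523, -0.522, 0.476, -0.476]
contact_force: [-0.4, -0.6, -3.1]
gripper_width: 0.723
```

No contact forces, and the ring is 20 mm down the post.

```bash
python3 -m crank '[{"linear":[0,0.005,0],"dr":[0,0,0],"hand":-0.2},{"linear":[0,0.01,0],"dr":[0,0,0],"hand":-0.2},{"linear":[0,0.015,0],"dr":[0,0,0],"hand":-0.2},{"linear":[0,0.02,0],"dr":[0,0,0],"hand":-0.2},{"linear":[0,0.025,0],"dr":[0,0,0],"hand":-0.2},{"linear":[0,0.03,0],"dr":[0,0,0],"hand":-0.2},{"linear":[0,0.03,0],"dr":[0,0,0],"hand":-0.2}]'
python3 -m crank '[{"linear":[0,0.002,0],"dr":[0,0,0],"hand":-0.2},{"linear":[0,0.003,0],"dr":[0,0,0],"hand":-0.2},{"linear":[0,0.003,0],"dr":[0,0,0],"hand":-0.2}]'
```

```text
t: 16.55
eef_pos: [0.5991, 0.1084, 0.0917]
tool_rot: [-0.522, 0.523, -0.477, 0.476]
contact_force: [-0.4, 0.1, -3.3]
gripper_width: 0.724
t: 16.8
eef_pos: [0.5999, 0.1087, 0.09]
tool_rot: [0.523, -0.523, 0.476, -0.476]
contact_force: [-0.3, 0.2, -2.9]
gripper_width: 0.719
```

```bash
python3 -m crank '[{"linear":[0,0.001,0],"dr":[0,0,0],"hand":-0.2},{"linear":[0,0.001,0],"dr":[0,0,0],"hand":1},{"linear":[0,0.001,0],"dr":[0,0,0],"hand":1},{"linear":[0,0.001,0],"dr":[0,0,0],"hand":1},{"linear":[0,-0.02,0],"dr":[0,0,0],"hand":1},{"linear":[0,-0.05,0],"dr":[0,0,0],"hand":1},{"linear":[0,-0.08,0],"dr":[0,0,0],"hand":1},{"linear":[0,-0.1,0],"dr":[0,0,0],"hand":1},{"linear":[0,-0.1,0],"dr":[0,0,0],"hand":1}]'
python3 - <<'E'
from h import *
to([0.434,0.0935,0.1],5.3)
t=bot.read_camera("top");s=bot.read_camera("scene")
g=t.min(2)
for n in("top","scene"): print([(np.round(k["xy"]).astype(int).tolist(),round(k["score"],2),onz(n,k["xy"],0).round(3)[:2].tolist()) for k in bot.place_of(n,"weight56")])
E
```

```text
t: 17.55
eef_pos: [0.6029, 0.1097, 0.1955]
tool_rot: [0.525, -0.52, 0.475, -0.478]
contact_force: [0.8, 0.6, 1.3]
gripper_width: 0.995
lin [0.0007, 0.094, -0.1705] t 17.55
jaw yaw now 5.3 ydir [ 0.009  0.002 -1.   ] z [0.996 0.092 0.009]
dr [-0.51, -0.0, -0.06]
[([429, 322], 0.98, [0.342, -0.294]), ([422, 358], 0.83, [0.246, -0.272]), ([257, 328], 0.75, [0.326, 0.167]), ([408, 264], 0.65, [0.498, -0.243]), ([223, 294], 0.52, [0.415, 0.261]), ([286, 285], 0.5, [0.439, 0.092])]
[([409, 258], 0.95, [0.337, 0.169]), ([426, 286], 0.72, [0.412, 0.246]), ([366, 270], 0.69, [0.439, 0.096]), ([294, 194], 0.61, [0.257, -0.248]), ([262, 204], 0.6, [0.352, -0.297]), ([246, 235], 0.56, [0.493, -0.246])]
```

```bash
python3 -m crank '[{"linear":[0,0,-0.03],"dr":[0,0,0],"hand":1},{"linear":[0,0,-0.065],"dr":[0,0,0],"hand":1},{"linear":[0,0,-0.1],"dr":[0,0,0],"hand":1},{"linear":[0,0,-0.135],"dr":[0,0,0],"hand":1},{"linear":[0,0.02,-0.167],"dr":[0,0,0],"hand":1},{"linear":[0,0.05,-0.167],"dr":[0,0,0],"hand":1},{"linear":[0,0.09,-0.167],"dr":[0,0,0],"hand":1},{"linear":[0,0.09,-0.167],"dr":[0,0,0],"hand":1},{"linear":[0,0.09,-0.167],"dr":[0,0,0],"hand":1},{"linear":[0,0.09,-0.167],"dr":[0,0,0],"hand":1}]'
python3 - <<'E'
from h import *
to([0.435,0.0935,0.001],5.3)
t=bot.read_camera("top");s=bot.read_camera("scene")
a=t[205:325,205:355];b=s[200:320,310:460]
cv2.imwrite("pics/p6.png",np.hstack([cv2.resize(x,(400,320),interpolation=cv2.INTER_CUBIC) for x in(a,b)]))
E
```

```text
t: 18.58
eef_pos: [0.4341, 0.0936, 0.1008]
tool_rot: [0.523, -0.523, 0.476, -0.476]
contact_force: [0.7, 0.9, 0.5]
gripper_width: 1.0
lin [0.0002, 0.0998, 0.0009] t 18.58
jaw yaw now 5.32 ydir [-0.  0. -1.] z [ 0.996  0.093 -0.   ]
dr [0.01, 0.02, -0.02]
```

View pics/p6.png

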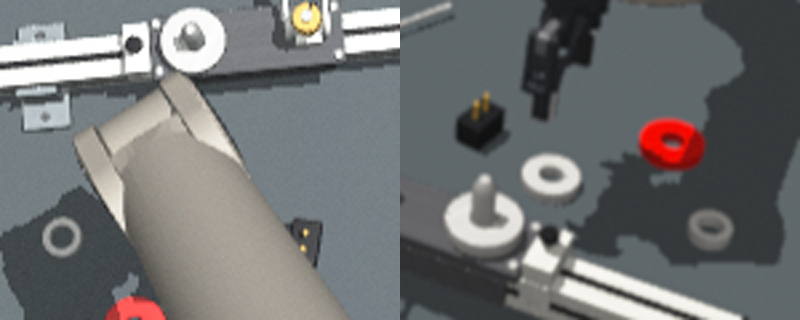

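The 64 ring sits home on the post. The 56 ring (scene 367,266) and the 40 ring (top 228,293) haven't moved. I'll grip the 56.

```bash
python3 -m crank '[{"linear":[0,0.03,0],"dr":[0,0,0],"hand":1},{"linear":[0,0.06,0],"dr":[0,0,0],"hand":1},{"linear":[0,0.085,0],"dr":[0,0,0],"hand":0.8},{"linear":[0,0.1,0.001],"dr":[0,0,0],"hand":0.8},{"linear":[0,0.1,0.001],"dr":[0,0,0],"hand":0.8},{"linear":[0,0.1,0.001],"dr":[0,0,0],"hand":-0.2},{"linear":[0,0.1,0.001],"dr":[0,0,0],"hand":-0.2},{"linear":[0,0.1,0.001],"dr":[0,0,0],"hand":-0.2},{"linear":[0,0.1,0.001],"dr":[0,0,0],"hand":-0.2},{"linear":[0,0.1,0.001],"dr":[0,0,0],"hand":-0.2}]' 40
python3 -m crank '[{"linear":[0,0,0],"dr":[0,0,0],"hand":-0.2},{"linear":[0,0,0],"dr":[0,0,0],"hand":-0.2},{"linear":[0,-0.01,0],"dr":[0,0,0],"hand":-0.2},{"linear":[0,-0.04,0],"dr":[0,0,0],"hand":-0.2},{"linear":[0,-0.07,0],"dr":[0,0,0],"hand":-0.2},{"linear":[0,-0.1,0],"dr":[0,0,0],"hand":-0.2},{"linear":[0,-0.13,0],"dr":[0,0,0],"hand":-0.2},{"linear":[0,-0.165,0],"dr":[0,0,0],"hand":-0.2},{"linear":[0,-0.165,0],"dr":[0,0,0],"hand":-0.2},{"linear":[0,-0.165,0],"dr":[0,0,0],"hand":-0.2}]' 40
python3 -c "
from h import *
to([0.5995,0.1085,0.165],5.3)"
```

```text
t: 19.52
eef_pos: [0.4361, 0.0937, 0.0019]
tool_rot: [0.524, -0.522, 0.476, -0.477]
contact_force: [-1.0, -0.0, 8.6]
gripper_width: 0.621
t: 20.35
eef_pos: [0.4358, 0.0934, 0.1676]
tool_rot: [0.524, -0.521, 0.475, -0.478]
contact_force: [0.1, -0.3, -2.7]
gripper_width: 0.621
lin [-0.0, 0.0035, 0.1643] t 20.35
jaw yaw now 5.27 ydir [ 0.005  0.    -1.   ] z [0.996 0.092 0.006]
dr [-0.32, -0.03, 0.01]
```

```bash
python3 -m crank '[{"linear":[0,0,0.03],"dr":[0,0,0],"hand":-0.2},{"linear":[0,0,0.06],"dr":[0,0,0],"hand":-0.2},{"linear":[0,0,0.09],"dr":[0,0,0],"hand":-0.2},{"linear":[0,0,0.12],"dr":[0,0,0],"hand":-0.2},{"linear":[0,0,0.15],"dr":[0,0,0],"hand":-0.2},{"linear":[0,0,0.165],"dr":[0,0,0],"hand":-0.2},{"linear":[0,0,0.165],"dr":[0,0,0],"hand":-0.2},{"linear":[0,0,0.165],"dr":[0,0,0],"hand":-0.2},{"linear":[0,0,0.165],"dr":[0,0,0],"hand":-0.2}]'
python3 - <<'E'
from h import *
to([0.5995,0.1085,0.102],5.3)
s=bot.read_camera("scene")
cv2.imwrite("pics/p7.png",cv2.resize(s[200:320,270:420],None,fx=4,fy=4,interpolation=cv2.INTER_CUBIC))
E
```

```text
t: 21.1
eef_pos: [0.597, 0.1083, 0.1636]
tool_rot: [-0.522, 0.524, -0.477, 0.475]
contact_force: [-0.5, -0.4, -2.5]
gripper_width: 0.625
lin [0.0001, 0.0616, 0.0027] t 21.1
jaw yaw now 5.34 ydir [-0.003 -0.001 -1.   ] z [ 0.996  0.093 -0.003]
dr [0.19, 0.04, 0.02]
```

View pics/p7.png

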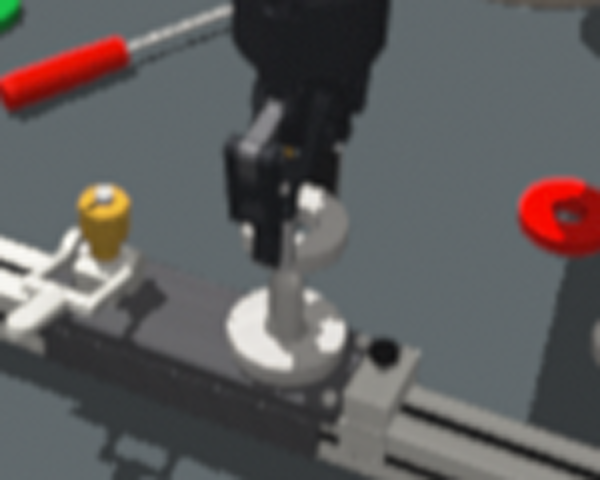

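The 56 ring is at crop (297,230), over the post. I'll lower it until its underside is at about 0.1015 (TCP ≈ 0.103).

```bash
python3 -m crank '[{"linear":[0,0.01,0.002],"dr":[0,0,0],"hand":-0.2},{"linear":[0,0.02,0.002],"dr":[0,0,0],"hand":-0.2},{"linear":[0,0.025,0.002],"dr":[0,0,0],"hand":-0.2},{"linear":[0,0.03,0.002],"dr":[0,0,0],"hand":-0.2},{"linear":[0,0.035,0.002],"dr":[0,0,0],"hand":-0.2},{"linear":[0,0.04,0.002],"dr":[0,0,0],"hand":-0.2}]'
python3 -m crank '[{"linear":[0,0.005,0],"dr":[0,0,0],"hand":-0.2},{"linear":[0,0.01,0],"dr":[0,0,0],"hand":-0.2},{"linear":[0,0.015,0],"dr":[0,0,0],"hand":-0.2},{"linear":[0,0.018,0],"dr":[0,0,0],"hand":-0.2},{"linear":[0,0.02,0],"dr":[0,0,0],"hand":-0.2},{"linear":[0,0.02,0],"dr":[0,0,0],"hand":-0.2}]'
```

```text
t: 21.65
eef_pos: [0.6008, 0.1087, 0.1244]
tool_rot: [-0.523, 0.523, -0.476, 0.476]
contact_force: [0.6, -0.1, -1.9]
gripper_width: 0.623
t: 22.15
eef_pos: [0.6006, 0.1087, 0.1045]
tool_rot: [-0.522, 0.523, -0.476, 0.476]
contact_force: [-0.3, 0.5, -1.9]
gripper_width: 0.623
```

```bash
python3 -m crank '[{"linear":[0,0.001,0],"dr":[0,0,0],"hand":-0.2},{"linear":[0,0.001,0],"dr":[0,0,0],"hand":0.8},{"linear":[0,0.001,0],"dr":[0,0,0],"hand":0.8},{"linear":[0,0.001,0],"dr":[0,0,0],"hand":0.8},{"linear":[0,-0.02,0],"dr":[0,0,0],"hand":0.8},{"linear":[0,-0.05,0],"dr":[0,0,0],"hand":0.8},{"linear":[0,-0.08,0],"dr":[0,0,0],"hand":0.8},{"linear":[0,-0.09,0],"dr":[0,0,0],"hand":0.8},{"linear":[0,-0.09,0],"dr":[0,0,0],"hand":0.6}]'
python3 -m crank '[{"linear":[-0.025,0,-0.028],"dr":[0,0,0],"hand":0.4},{"linear":[-0.05,0,-0.056],"dr":[0,0,0],"hand":0.4},{"linear":[-0.075,0,-0.084],"dr":[0,0,0],"hand":0.4},{"linear":[-0.1,0,-0.112],"dr":[0,0,0],"hand":0.4},{"linear":[-0.13,0.02,-0.14],"dr":[0,0,0],"hand":0.4},{"linear":[-0.1545,0.05,-0.17],"dr":[0,0,0],"hand":0.4},{"linear":[-0.1545,0.09,-0.17],"dr":[0,0,0],"hand":0.4},{"linear":[-0.1545,0.09,-0.17],"dr":[0,0,0],"hand":0.4},{"linear":[-0.1545,0.09,-0.17],"dr":[0,0,0],"hand":0.4},{"linear":[-0.1545,0.09,-0.17],"dr":[0,0,0],"hand":0.4}]'
python3 - <<'E'
from h import *
to([0.4164,0.2469,0.001],5.3)
t=bot.read_camera("top");s=bot.read_camera("scene")
a=t[205:325,205:355];b=s[200:320,310:460]
cv2.imwrite("pics/p8.png",np.hstack([cv2.resize(x,(400,320),interpolation=cv2.INTER_CUBIC) for x in(a,b)]))
E
```

```text
t: 22.9
eef_pos: [0.603, 0.1095, 0.1987]
tool_rot: [0.524, -0.521, 0.475, -0.478]
contact_force: [-0.8, 0.2, -0.1]
gripper_width: 0.803
t: 23.73
eef_pos: [0.4181, 0.2462, 0.1051]
tool_rot: [-0.522, 0.523, -0.477, 0.477]
contact_force: [1.5, -1.1, -0.3]
gripper_width: 0.699
lin [-0.0009, 0.1041, -0.0015] t 23.73
jaw yaw now 5.25 ydir [-0.001 -0.001 -1.   ] z [ 0.996  0.091 -0.001]
dr [0.04, -0.05, 0.03]
```

View pics/p8.png

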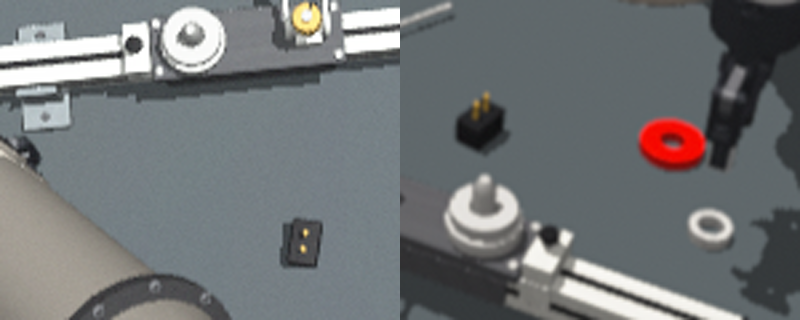

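Both rings are stacked and the 40 ring hasn't moved (crop (710,228)). I'll grip it.

```bash
python3 -m crank '[{"linear":[0,0.03,0],"dr":[0,0,0],"hand":0.4},{"linear":[-0.001,0.06,-0.001],"dr":[0,0,0],"hand":0.4},{"linear":[-0.001,0.085,-0.001],"dr":[0,0,0],"hand":0.4},{"linear":[-0.001,0.103,-0.001],"dr":[0,0,0],"hand":0.4},{"linear":[-0.001,0.103,-0.001],"dr":[0,0,0],"hand":0.4},{"linear":[-0.001,0.103,-0.001],"dr":[0,0,0],"hand":-0.5},{"linear":[-0.001,0.103,-0.001],"dr":[0,0,0],"hand":-0.5},{"linear":[-0.001,0.103,-0.001],"dr":[0,0,0],"hand":-0.5},{"linear":[-0.001,0.103,-0.001],"dr":[0,0,0],"hand":-0.5},{"linear":[-0.001,0.103,-0.001],"dr":[0,0,0],"hand":-0.5}]' 35
python3 -m crank '[{"linear":[0,0,0],"dr":[0,0,0],"hand":-0.5},{"linear":[0,0,0],"dr":[0,0,0],"hand":-0.5},{"linear":[0,-0.01,0],"dr":[0,0,0],"hand":-0.5},{"linear":[0,-0.04,0],"dr":[0,0,0],"hand":-0.5},{"linear":[0,-0.07,0],"dr":[0,0,0],"hand":-0.5},{"linear":[0,-0.1,0],"dr":[0,0,0],"hand":-0.5},{"linear":[0,-0.13,0],"dr":[0,0,0],"hand":-0.5},{"linear":[0,-0.165,0],"dr":[0,0,0],"hand":-0.5},{"linear":[0,-0.165,0],"dr":[0,0,0],"hand":-0.5},{"linear":[0,-0.165,0],"dr":[0,0,0],"hand":-0.5}]'
python3 -c "
from h import *
to([0.5995,0.1085,0.165],5.3)"
```

```text
t: 24.67
eef_pos: [0.4179, 0.2483, 0.0037]
tool_rot: [0.524, -0.521, 0.476, -0.477]
contact_force: [0.1, -0.1, 7.8]
gripper_width: 0.446
t: 25.5
eef_pos: [0.4174, 0.2484, 0.1697]
tool_rot: [0.524, -0.521, 0.476, -0.477]
contact_force: [0.1, -0.3, -1.4]
gripper_width: 0.442
lin [0.1561, 0.0053, 0.1684] t 25.5
jaw yaw now 5.29 ydir [ 0.005  0.002 -1.   ] z [0.996 0.092 0.005]
dr [-0.3, -0.01, -0.1]
```

```bash
python3 -m crank '[{"linear":[0.025,0,0.027],"dr":[0,0,0],"hand":-0.5},{"linear":[0.05,0,0.054],"dr":[0,0,0],"hand":-0.5},{"linear":[0.075,0,0.081],"dr":[0,0,0],"hand":-0.5},{"linear":[0.1,0,0.108],"dr":[0,0,0],"hand":-0.5},{"linear":[0.125,0,0.135],"dr":[0,0,0],"hand":-0.5},{"linear":[0.15,0,0.162],"dr":[0,0,0],"hand":-0.5},{"linear":[0.156,0,0.169],"dr":[0,0,0],"hand":-0.5},{"linear":[0.156,0,0.169],"dr":[0,0,0],"hand":-0.5},{"linear":[0.156,0,0.169],"dr":[0,0,0],"hand":-0.5},{"linear":[0.156,0,0.169],"dr":[0,0,0],"hand":-0.5}]'
python3 - <<'E'
from h import *
to([0.5995,0.109,0.118],5.3)
s=bot.read_camera("scene")
cv2.imwrite("pics/p9.png",cv2.resize(s[200:320,270:420],None,fx=4,fy=4,interpolation=cv2.INTER_CUBIC))
E
```

```text
t: 26.33
eef_pos: [0.5972, 0.1094, 0.1662]
tool_rot: [-0.523, 0.524, -0.476, 0.475]
contact_force: [0.6, 0.5, -1.1]
gripper_width: 0.442
lin [0.0006, 0.0482, 0.0024] t 26.33
jaw yaw now 5.43 ydir [-0.002  0.    -1.   ] z [ 0.996  0.095 -0.002]
dr [0.13, 0.13, -0.03]
```

View pics/p9.png

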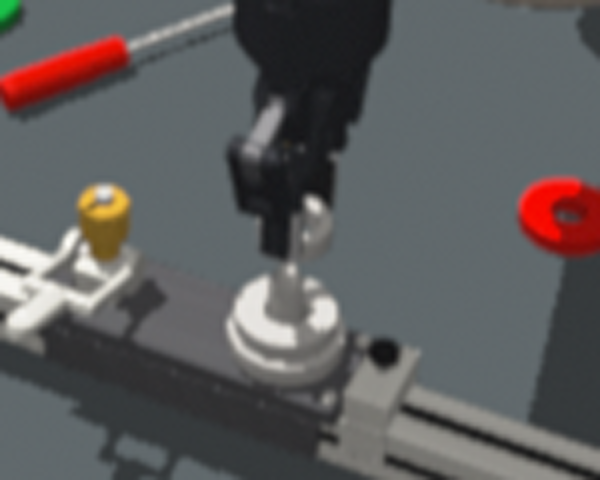

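```bash
python3 -m crank '[{"linear":[0,0.01,0.002],"dr":[0,0,0],"hand":-0.5},{"linear":[0,0.02,0.002],"dr":[0,0,0],"hand":-0.5},{"linear":[0,0.025,0.002],"dr":[0,0,0],"hand":-0.5},{"linear":[0,0.03,0.002],"dr":[0,0,0],"hand":-0.5},{"linear":[0,0.035,0.002],"dr":[0,0,0],"hand":-0.5},{"linear":[0,0.035,0.002],"dr":[0,0,0],"hand":-0.5}]'
python3 -m crank '[{"linear":[0,0.004,0],"dr":[0,0,0],"hand":-0.5},{"linear":[0,0.008,0],"dr":[0,0,0],"hand":-0.5},{"linear":[0,0.011,0],"dr":[0,0,0],"hand":-0.5},{"linear":[0,0.011,0],"dr":[0,0,0],"hand":-0.5}]'
```

```text
t: 26.88
eef_pos: [0.6001, 0.108, 0.1306]
tool_rot: [-0.522, 0.523, -0.477, 0.476]
contact_force: [0.8, -0.4, -0.4]
gripper_width: 0.443
t: 27.22
eef_pos: [0.6006, 0.108, 0.1203]
tool_rot: [-0.522, 0.523, -0.477, 0.476]
contact_force: [-0.2, -0.6, -0.8]
gripper_width: 0.443
```

```bash
python3 -m crank '[{"linear":[0,0.001,0],"dr":[0,0,0],"hand":-0.5},{"linear":[0,0.001,0],"dr":[0,0,0],"hand":0.5},{"linear":[0,0.001,0],"dr":[0,0,0],"hand":0.5},{"linear":[0,0.001,0],"dr":[0,0,0],"hand":0.5},{"linear":[0,-0.02,0],"dr":[0,0,0],"hand":0.5},{"linear":[0,-0.05,0],"dr":[0,0,0],"hand":0.5},{"linear":[0,-0.08,0],"dr":[0,0,0],"hand":0.2},{"linear":[0,-0.09,0],"dr":[0,0,0],"hand":0.2},{"linear":[0,-0.09,0],"dr":[0,0,0],"hand":0.2}]'
python3 - <<'E'
from h import *
print(tri((296,249),(320.1,211.4)),onz("top",(320.1,211.4),.146),onz("scene",(296,249),.146))
to([0.611,-0.003,0.2],5.3);print(bot.get_obs()["q"].round(2) if hasattr(bot.get_obs()["q"],"round") else bot.get_obs()["q"])
E
```

```text
t: 27.97
eef_pos: [0.6029, 0.109, 0.2146]
tool_rot: [0.524, -0.521, 0.475, -0.478]
contact_force: [0.3, 0.6, -0.0]
gripper_width: 0.601
[ 0.60805293 -0.00312992  0.14529893] [ 0.60823278 -0.00376246  0.146     ] [ 0.6084579  -0.00199534  0.146     ]
lin [0.1123, 0.0145, -0.0024] t 27.97
jaw yaw now 5.3 ydir [ 0.006  0.001 -1.   ] z [0.996 0.092 0.006]
dr [-0.37, -0.0, -0.04]
[ 0.1   0.43 -0.5   1.71  0.23  1.05 -0.39]
```

```bash
python3 -m crank '[{"linear":[0.02,0,-0.001],"dr":[0,-7,0],"hand":0.2},{"linear":[0.04,0,-0.001],"dr":[0,-14,0],"hand":0.2},{"linear":[0.06,0,-0.001],"dr":[0,-21,0],"hand":0.2},{"linear":[0.08,0,-0.001],"dr":[0,-28,0],"hand":0.2},{"linear":[0.1,0,-0.001],"dr":[0,-35,0],"hand":0.2},{"linear":[0.111,0,-0.001],"dr":[0,-42,0],"hand":0.2},{"linear":[0.111,0,-0.001],"dr":[0,-49,0],"hand":0.2},{"linear":[0.111,0,-0.001],"dr":[0,-56,0],"hand":0.2},{"linear":[0.111,0,-0.001],"dr":[0,-63,0],"hand":0.2},{"linear":[0.111,0,-0.001],"dr":[0,-70,0],"hand":0.2}]'
python3 -m crank '[{"linear":[0,0,0],"dr":[0,-7,0],"hand":0.1},{"linear":[0,0,0],"dr":[0,-14,0],"hand":0.1},{"linear":[0,0,0],"dr":[0,-21,0],"hand":0.1},{"linear":[0,0,0],"dr":[0,-28,0],"hand":0.1},{"linear":[0,0,0],"dr":[0,-35,0],"hand":0.1},{"linear":[0,0,0],"dr":[0,-40,0],"hand":0.1},{"linear":[0,0,0],"dr":[0,-40,0],"hand":0.1},{"linear":[0,0,0],"dr":[0,-40,0],"hand":0.1},{"linear":[0,0,0],"dr":[0,-40,0],"hand":0.1}]'
python3 - <<'E'
from h import *
to([0.609,-0.003,0.118],115.3);print(np.round(bot.get_obs()["q"],2))
E
```

```text
t: 28.8
eef_pos: [0.6094, -0.0027, 0.2094]
tool_rot: [-0.702, 0.702, -0.089, 0.088]
contact_force: [-0.2, 0.2, 0.8]
gripper_width: 0.597
t: 29.55
eef_pos: [0.6098, -0.0025, 0.2102]
tool_rot: [0.69, -0.69, -0.154, 0.154]
contact_force: [0.1, 0.4, 0.6]
gripper_width: 0.543
lin [-0.0009, 0.0922, -0.0002] t 29.55
jaw yaw now 115.15 ydir [-0.001  0.    -1.   ] z [-0.425  0.905  0.001]
dr [-0.03, -0.15, -0.05]
[ 0.54  0.54 -0.88  1.69  0.45  1.13  1.54]
```

```bash
python3 -m crank '[{"linear":[0,0.03,0],"dr":[0,0,0],"hand":0.1},{"linear":[0,0.06,0],"dr":[0,0,0],"hand":0.1},{"linear":[-0.001,0.08,0],"dr":[0,0,0],"hand":0.1},{"linear":[-0.001,0.092,0],"dr":[0,0,0],"hand":0.1},{"linear":[-0.001,0.092,0],"dr":[0,0,0],"hand":-1},{"linear":[-0.001,0.092,0],"dr":[0,0,0],"hand":-1},{"linear":[-0.001,0.092,0],"dr":[0,0,0],"hand":-1},{"linear":[-0.001,0.092,0],"dr":[0,0,0],"hand":-1},{"linear":[-0.001,0.092,0],"dr":[0,0,0],"hand":-1},{"linear":[-0.001,0.092,0],"dr":[0,0,0],"hand":-1}]' 40
python3 - <<'E'
from h import *
to([0.609,-0.003,0.118],115.3)
s=bot.read_camera("scene")
cv2.imwrite("pics/p10.png",cv2.resize(s[190:310,240:390],None,fx=4,fy=4,interpolation=cv2.INTER_CUBIC))
E
```

```text
t: 30.38
eef_pos: [0.6091, -0.0034, 0.1189]
tool_rot: [-0.69, 0.69, 0.154, -0.155]
contact_force: [1.7, -0.9, -12.8]
gripper_width: 0.299
lin [0.0001, 0.0009, 0.0004] t 30.38
jaw yaw now 115.26 ydir [-0. -0. -1.] z [-0.427  0.904 -0.   ]
dr [0.01, -0.04, -0.03]
```

View pics/p10.png

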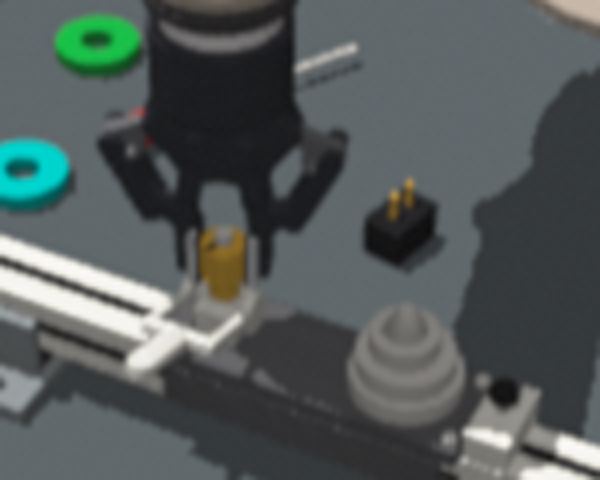

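The pads grip the nut at crop (223,262), and three rings are stacked at (405,365). I'll turn clockwise.

```bash
cat > tq.py <<'E'
from h import *
p,R,o=pose();print("yaw",np.degrees(np.arctan2(R.as_matrix()[1,2],R.as_matrix()[0,2])).round(1),"torque",np.round(o["torque"],2),"q7",round(float(o["q"][6]),2),p.round(4))
E
for i in 1 2; do python3 -m crank '[{"linear":[0,0,0],"dr":[0,7,0],"hand":-1},{"linear":[0,0,0],"dr":[0,14,0],"hand":-1},{"linear":[0,0,0],"dr":[0,21,0],"hand":-1},{"linear":[0,0,0],"dr":[0,28,0],"hand":-1},{"linear":[0,0,0],"dr":[0,35,0],"hand":-1},{"linear":[0,0,0],"dr":[0,42,0],"hand":-1},{"linear":[0,0,0],"dr":[0,49,0],"hand":-1},{"linear":[0,0,0],"dr":[0,56,0],"hand":-1},{"linear":[0,0,0],"dr":[0,63,0],"hand":-1},{"linear":[0,0,0],"dr":[0,70,0],"hand":-1}]' 40; python3 tq.py; done
```

```text
t: 31.27
eef_pos: [0.6095, -0.0011, 0.1189]
tool_rot: [0.654, -0.653, 0.27, -0.27]
contact_force: [3.2, 1.6, -15.9]
gripper_width: 0.3
yaw 45.1 torque [ 0.47 -0.82  0.05] q7 0.39 [ 0.6095 -0.0011  0.1189]
t: 32.1
eef_pos: [0.6118, -0.0008, 0.1189]
tool_rot: [-0.383, 0.378, -0.596, 0.596]
contact_force: [10.9, 1.2, -21.3]
gripper_width: 0.301
yaw -24.9 torque [ 0.1  -2.32  0.03] q7 -0.67 [ 0.6118 -0.0008  0.1189]
```

```bash
python3 -m crank '[{"linear":[0,0,0],"dr":[0,6,0],"hand":-1},{"linear":[0,0,0],"dr":[0,12,0],"hand":-1},{"linear":[0,0,0],"dr":[0,18,0],"hand":-1},{"linear":[0,0,0],"dr":[0,24,0],"hand":-1},{"linear":[0,0,0],"dr":[0,30,0],"hand":-1}]' 40; python3 tq.py; for i in 1 2; do python3 -m crank '[{"linear":[0,0,0],"dr":[0,4,0],"hand":-1},{"linear":[0,0,0],"dr":[0,8,0],"hand":-1},{"linear":[0,0,0],"dr":[0,12,0],"hand":-1},{"linear":[0,0,0],"dr":[0,15,0],"hand":-1},{"linear":[0,0,0],"dr":[0,15,0],"hand":-1}]' 40; python3 tq.py; done
```

```text
t: 32.52
eef_pos: [0.6125, -0.0014, 0.119]
tool_rot: [-0.216, 0.211, -0.674, 0.674]
contact_force: [13.2, -0.8, -22.1]
gripper_width: 0.302
yaw -54.9 torque [-0.24 -2.74  0.05] q7 -1.13 [ 0.6125 -0.0014  0.119 ]
t: 32.93
eef_pos: [0.6128, -0.0018, 0.119]
tool_rot: [-0.127, 0.122, -0.696, 0.696]
contact_force: [14.6, -1.5, -22.6]
gripper_width: 0.299
yaw -69.8 torque [-0.53 -2.82 -0.09] q7 -1.36 [ 0.6128 -0.0018  0.119 ]
t: 33.35
eef_pos: [0.6129, -0.0023, 0.119]
tool_rot: [-0.035, 0.03, -0.706, 0.706]
contact_force: [14.1, -3.5, -23.0]
gripper_width: 0.307
yaw -84.7 torque [-0.79 -2.85  0.15] q7 -1.58 [ 0.6129 -0.0023  0.119 ]
```

```bash
for i in 1 2 3; do python3 -m crank '[{"linear":[0,0,0],"dr":[0,4,0],"hand":-1},{"linear":[0,0,0],"dr":[0,8,0],"hand":-1},{"linear":[0,0,0],"dr":[0,10,0],"hand":-1},{"linear":[0,0,0],"dr":[0,10,0],"hand":-1}]' 40; python3 tq.py; done
```

```text
t: 33.68
eef_pos: [0.611, -0.0025, 0.1189]
tool_rot: [0.027, -0.03, -0.706, 0.707]
contact_force: [7.4, -4.0, -17.4]
gripper_width: 0.301
yaw -94.6 torque [-0.98 -1.47  0.61] q7 -1.73 [ 0.611  -0.0025  0.1189]
t: 34.02
eef_pos: [0.6092, -0.0019, 0.1189]
tool_rot: [-0.09, 0.09, 0.701, -0.701]
contact_force: [1.1, -2.6, -11.2]
gripper_width: 0.302
yaw -104.6 torque [-0.5  -0.23  0.17] q7 -1.88 [ 0.6092 -0.0019  0.1189]
t: 34.35
eef_pos: [0.6082, -0.0012, 0.119]
tool_rot: [-0.151, 0.149, 0.691, -0.691]
contact_force: [-3.3, 1.3, -6.6]
gripper_width: 0.296
yaw -114.6 torque [0.03 0.81 0.39] q7 -2.03 [ 0.6082 -0.0012  0.119 ]
```

The torque spiked to 0.6 N m at 210° and then the pads slipped, so the nut is at its stop. I'll release and move over the lever tongue.

```bash
python3 -m crank '[{"linear":[0,0,0],"dr":[0,0,0],"hand":0.1},{"linear":[0,0,0],"dr":[0,0,0],"hand":0.1},{"linear":[0,0,0],"dr":[0,0,0],"hand":0.1},{"linear":[0,-0.03,0],"dr":[0,0,0],"hand":0.1},{"linear":[0,-0.06,0],"dr":[0,0,0],"hand":0.1},{"linear":[0,-0.09,0],"dr":[0,-6,0],"hand":0.1},{"linear":[0,-0.09,0],"dr":[0,-12,0],"hand":0.1},{"linear":[0,-0.09,0],"dr":[0,-18,0],"hand":0.1},{"linear":[0,-0.09,0],"dr":[0,-24,0],"hand":0.1},{"linear":[0,-0.09,0],"dr":[0,-30,0],"hand":0.1}]'
python3 -m crank '[{"linear":[0,0,0],"dr":[0,0,0],"hand":0.1},{"linear":[0,0,0],"dr":[0,0,0],"hand":0.1}]'
python3 - <<'E'
from h import *
to([0.695,0.005,0.2],95.3)
s=bot.read_camera("scene");t=bot.read_camera("top")
cv2.imwrite("pics/p11.png",np.hstack([cv2.resize(x,(400,320),interpolation=cv2.INTER_CUBIC) for x in(t[150:270,235:385],s[190:310,240:390])]))
E
```

```text
t: 35.18
eef_pos: [0.6103, -0.0027, 0.2105]
tool_rot: [0.036, -0.034, 0.706, -0.706]
contact_force: [0.2, -0.1, -0.0]
gripper_width: 0.55
t: 35.35
eef_pos: [0.61, -0.0029, 0.2098]
tool_rot: [0.032, -0.031, 0.707, -0.706]
contact_force: [-0.5, 0.5, 0.1]
gripper_width: 0.552
lin [-0.0854, 0.01, -0.0002] t 35.35
jaw yaw now -84.87 ydir [ 0.002  0.001 -1.   ] z [ 0.089 -0.996 -0.   ]
dr [0.02, -0.17, -0.11]
```

View pics/p11.png

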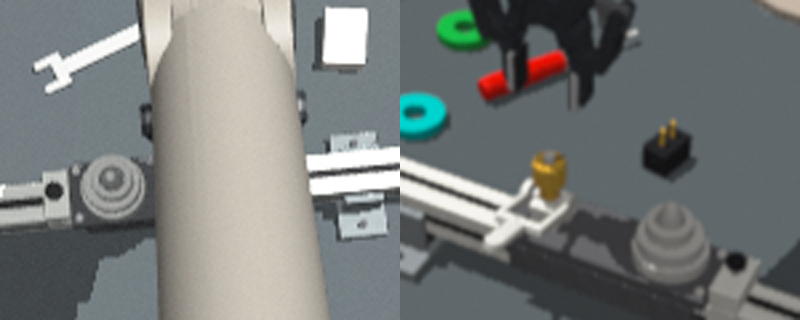

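The lever is still open (tongue at crop (505,230)), the stack is intact, and the carriage is at the stop. I'll pinch the tongue.

```bash
python3 -m crank '[{"linear":[-0.03,0,0],"dr":[0,0,0],"hand":0.1},{"linear":[-0.06,0,0],"dr":[0,0,0],"hand":0.1},{"linear":[-0.0855,0,0],"dr":[0,0,0],"hand":0.1},{"linear":[-0.0855,0.03,0],"dr":[0,0,0],"hand":0.1},{"linear":[-0.0855,0.06,0],"dr":[0,0,0],"hand":0.1},{"linear":[-0.0855,0.09,0],"dr":[0,0,0],"hand":0.1},{"linear":[-0.0855,0.11,0],"dr":[0,0,0],"hand":0.1},{"linear":[-0.0855,0.11,0],"dr":[0,0,0],"hand":-1},{"linear":[-0.0855,0.11,0],"dr":[0,0,0],"hand":-1},{"linear":[-0.0855,0.11,0],"dr":[0,0,0],"hand":-1}]' 20
python3 -m crank '[{"linear":[0,0,0],"dr":[0,0,0],"hand":-1},{"linear":[0,0,0],"dr":[0,0,0],"hand":-1},{"linear":[0,0,0],"dr":[0,0,0],"hand":-1},{"linear":[0,0,0],"dr":[0,0,0],"hand":-1}]' 20
```

```text
t: 36.28
eef_pos: [0.6951, 0.0053, 0.1005]
tool_rot: [0.033, -0.032, 0.706, -0.706]
contact_force: [-2.1, 1.4, -2.6]
gripper_width: 0.181
t: 36.62
eef_pos: [0.6951, 0.0054, 0.1002]
tool_rot: [0.033, -0.032, 0.706, -0.706]
contact_force: [-0.7, 0.4, 0.9]
gripper_width: 0.178
```

```bash
python3 -m crank '[{"linear":[0.0036,-0.013,0],"dr":[0,0,0],"hand":-1},{"linear":[0.0099,-0.0266,0],"dr":[0,0,0],"hand":-1},{"linear":[0.0185,-0.0389,0],"dr":[0,0,0],"hand":-1},{"linear":[0.0291,-0.0495,0],"dr":[0,0,0],"hand":-1},{"linear":[0.0414,-0.0581,0],"dr":[0,0,0],"hand":-1},{"linear":[0.055,-0.0644,0],"dr":[0,0,0],"hand":-1},{"linear":[0.0695,-0.0683,0],"dr":[0,0,0],"hand":-1},{"linear":[0.0844,-0.0696,0],"dr":[0,0,0],"hand":-1},{"linear":[0.0993,-0.0683,0],"dr":[0,0,0],"hand":-1},{"linear":[0.1138,-0.0644,0],"dr":[0,0,0],"hand":-1}]' 20
python3 -m crank '[{"linear":[0.0136,0.0063,0],"dr":[0,0,0],"hand":-1},{"linear":[0.0259,0.0149,0],"dr":[0,0,0],"hand":-1},{"linear":[0.0365,0.0255,0],"dr":[0,0,0],"hand":-1},{"linear":[0.0451,0.0378,0],"dr":[0,0,0],"hand":-1},{"linear":[0.0514,0.0514,0],"dr":[0,0,0],"hand":-1},{"linear":[0.0553,0.0659,0],"dr":[0,0,0],"hand":-1},{"linear":[0.0566,0.0808,0],"dr":[0,0,0],"hand":-1},{"linear":[0.0566,0.083,0],"dr":[0,0,0],"hand":-1},{"linear":[0.0566,0.083,0],"dr":[0,0,0],"hand":-1}]'
```

```text
t: 37.45
eef_pos: [0.5829, -0.0053, 0.1663]
tool_rot: [0.035, -0.03, 0.707, -0.706]
contact_force: [5.8, 2.1, -1.8]
gripper_width: 0.182
t: 38.2
eef_pos: [0.5249, -0.011, 0.0816]
tool_rot: [-0.033, 0.032, -0.706, 0.706]
contact_force: [-1.6, 0.6, 1.9]
gripper_width: 0.184
```

```bash
python3 -m crank '[{"linear":[0,0.003,0],"dr":[0,0,0],"hand":-1},{"linear":[0,0.005,0],"dr":[0,0,0],"hand":-1},{"linear":[0,0.005,0],"dr":[0,0,0],"hand":-1}]' 
python3 -m crank '[{"linear":[0,0,0],"dr":[0,0,0],"hand":0},{"linear":[0,0,0],"dr":[0,0,0],"hand":0},{"linear":[0,0,0],"dr":[0,0,0],"hand":0},{"linear":[0,-0.03,0],"dr":[0,0,0],"hand":0},{"linear":[0,-0.06,0],"dr":[0,0,0],"hand":0},{"linear":[0,-0.1,0],"dr":[0,0,0],"hand":0},{"linear":[0.02,-0.13,0.03],"dr":[0,0,0],"hand":0},{"linear":[0.04,-0.15,0.06],"dr":[0,0,0],"hand":0},{"linear":[0.06,-0.15,0.09],"dr":[0,0,0],"hand":0},{"linear":[0.07,-0.15,0.12],"dr":[0,0,0],"hand":0}]'
python3 -m crank '[{"linear":[0,0,0.03],"dr":[0,0,0],"hand":0},{"linear":[0,0,0.06],"dr":[0,0,0],"hand":0},{"linear":[0,0,0.09],"dr":[0,0,0],"hand":0},{"linear":[0,0,0.12],"dr":[0,0,0],"hand":0},{"linear":[0,0,0.12],"dr":[0,0,0],"hand":0}]'
python3 - <<'E'
from h import *
s=bot.read_camera("scene");t=bot.read_camera("top")
cv2.imwrite("pics/p12.png",np.hstack([cv2.resize(x,(400,320),interpolation=cv2.INTER_CUBIC) for x in(t[170:290,205:355],s[190:310,240:390])]))
E
```

```text
t: 38.45
eef_pos: [0.5253, -0.011, 0.0778]
tool_rot: [-0.033, 0.032, -0.706, 0.706]
contact_force: [-5.4, 0.0, 15.8]
gripper_width: 0.185
t: 39.28
eef_pos: [0.4647, -0.1389, 0.2275]
tool_rot: [-0.033, 0.031, -0.706, 0.707]
contact_force: [0.5, -0.0, -0.2]
gripper_width: 0.498
t: 39.7
eef_pos: [0.4763, -0.2629, 0.2259]
tool_rot: [-0.03, 0.03, -0.705, 0.708]
contact_force: [-0.6, 0.2, 0.7]
gripper_width: 0.503
```

View pics/p12.png

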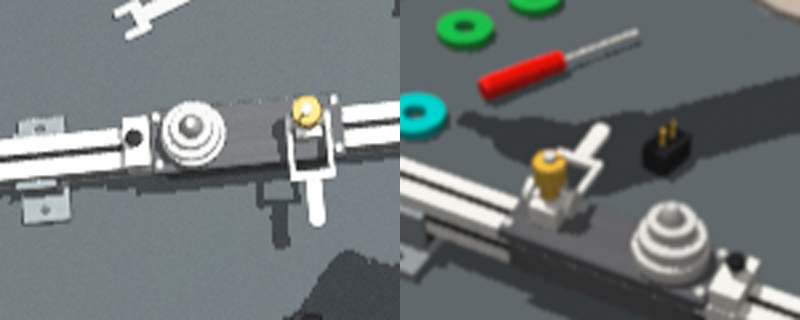

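The lever is closed (crop (315,200) and (590,145)), the nut is run down, and three rings are on the post. As a last check I'll compare the plate-to-stop gap with the picture taken just after the slide.

```bash
python3 - <<'E'
from h import *
s=bot.read_camera("scene");t=bot.read_camera("top")
old=cv2.imread("pics/p4.png")
A=[old[:,:400],old[:,400:]];B=[cv2.resize(t[170:330,190:390],(400,320),interpolation=cv2.INTER_CUBIC),cv2.resize(s[170:330,230:430],(400,320),interpolation=cv2.INTER_CUBIC)]
# plate-corner / -y end regions (top: x 265..300, y 60..125), stop regions as control
for nm,i,r in(("top plate -y end",0,(268,62,296,124)),("top stop",0,(118,82,146,126)),("top seam",0,(118,82,160,130)),("scene stop",1,(245,222,300,292)),("scene nut",1,(112,145,150,190)),("scene clampblock",1,(112,185,150,215))):
    x0,y0,x1,y1=r;T=A[i][y0:y1,x0:x1];S=B[i][y0-14:y1+14,x0-14:x1+14]
    m=cv2.matchTemplate(S,T,cv2.TM_CCOEFF_NORMED);_,v,_,l=cv2.minMaxLoc(m);print(nm,round(v,3),"shift px(orig)",(l[0]-14)/2,(l[1]-14)/2)
cv2.imwrite("pics/p13.png",np.vstack([np.hstack([cv2.resize(X[0][70:140,100:180],(400,300),interpolation=cv2.INTER_CUBIC),cv2.resize(X[1][210:300,220:320],(400,300),interpolation=cv2.INTER_CUBIC)]) for X in(A,B)]))
E
```

```text
top plate -y end 0.733 shift px(orig) 0.0 0.0
top stop 1.0 shift px(orig) 0.0 0.0
top seam 0.843 shift px(orig) 0.0 0.0
scene stop 0.986 shift px(orig) 0.0 0.0
scene nut 0.605 shift px(orig) 0.0 0.5
scene clampblock 0.664 shift px(orig) 0.0 0.0
```

View pics/p13.png

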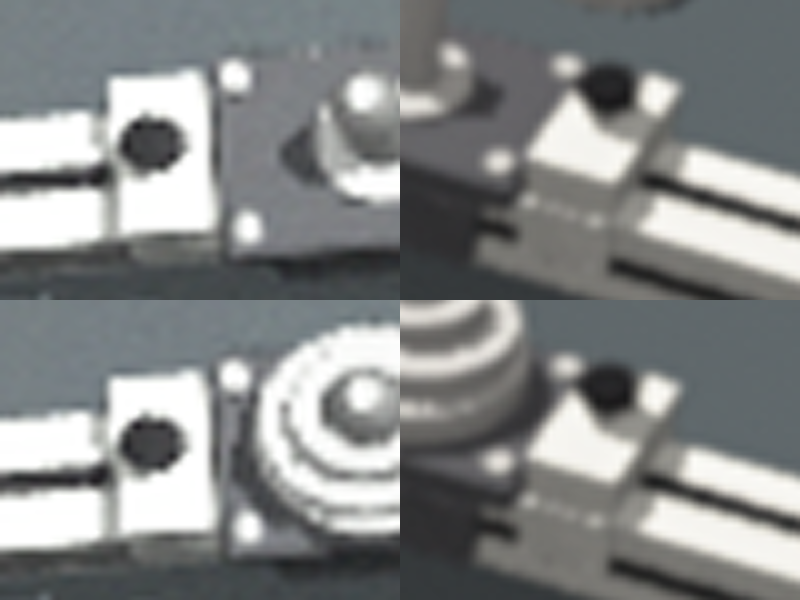

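Plate and stop match the earlier picture with no visible gap, so I'll hand in.

```bash
python3 -c "
from station import bot
print(bot.hand_in(),bot.get_obs()['t'])"
```

```text
the job is handed in; nothing more can be done
the job is handed in; nothing more can be done
```

The boom is rebalanced and the job is handed in, with the clock at about 40 s of the 210 s allowed; no verdict came back.

- **Lever and carriage:** I flipped the lever open, then drew the carriage by its post to the stop, where the push force rose to 15 N with no further travel.
- **Weights:** Three steel rings were present, 64, 56 and 40 mm (no 48). I threaded them widest first.
- **Nut:** I turned it clockwise with the lever open. Torque jumped to 0.6 N m after about 210° and the pads then slipped, which I took as its stop. I had no direct reading of the nut angle.
- **Closing:** I flipped the lever closed; it was level and pushed back with 16 N against its end stop. I then let go and moved the gripper clear.

**Last checks:** The final pictures show the lever closed and three rings stacked on the post. The plate end has not moved relative to the stop since the slide. The image match was weak on the carriage itself (scores 0.6 to 0.84), because the rings, lever and shadows had changed. The nut region shifted half a pixel in one view, and I saw no gap by eye. I didn't measure the bystanders one by one; no contact with them was seen or felt.

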